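Kit a curling handle from the bolt carousel

TASK

Make up a handle fitting kit in the wooden catch box: turn the carousel by its knob to bring each steel bolt and each grey spacer to the gap in the wire guard, and put every one that is there into the box, then put the red curling handle in the box last, after all the hardware. Leave the brass bush in the carousel, and finish with the carousel turned so that its red blank sector stands in the middle of the gap in the guard. Do not disturb the mug, the spanner or the tin.

Things in the scene. Friction and masses are not known exactly. Their poses are not given: they have to be found in the camera images.
- knob (a point): Black bar knob on top of the carousel's axis, 60 mm long, 20 mm wide, 26 mm tall; the point is its centre (85 mm above the table), on the axis of rotation. x lies along the bar towards the end with a red dot, which points at the red blank sector; z is up. It turns the tray either way without end, against a friction of about 0.12 N m, and stays where it is left.
- carousel (a joint): Tray angle in rad, 0 at the start, growing anticlockwise seen from above. Round tray, 330 mm across, black rubber floor 30 mm above the table, six 60 degree sectors from 32 to 158 mm from the axis, parted by walls 22 mm high (4 mm thick). A red block (blank) fills one; the others hold at most one part each, about 115 mm from the axis. Parts can slide if the tray is jerked.
- blank (a point): Point on the top of the red blank sector (51 mm above the table), on its centre line 110 mm from the axis.
- opening (a point): Point fixed on the green stand, 110 mm from the tray's axis and level with the tray's floor (30 mm above the table), in the middle of the gap in the steel wire guard; the gap lies on the robot's side and spans 50 degrees either side of this point. Elsewhere the tray is covered by radial wires (top 64 mm above the table, too close together for a gripper), joined by an outer ring 176 mm from the axis. x points from the opening towards the axis.
- bolt_a_mid (a point): Steel bolt with its nut run on, 62 mm long, lying; square head and square nut, 22 mm across, at the two ends, bare shank 12 mm thick and 36 mm long between; the point is the middle of the shank, 11 mm above what it lies on. x lies along the bolt. At the start in the carousel, lying roughly along the radius. May be absent.
- bolt_b_mid (a point): Second bolt, the same as bolt_a. May be absent.
- spacer_a_mid (a point): Grey nylon spacer ring, 34 mm outside, 18 mm bore, 18 mm high, lying flat; the point is its centre, 9 mm above what it lies on. z is its axis. At the start in the carousel. May be absent.
- spacer_b_mid (a point): Second spacer, the same as spacer_a. May be absent.
- bush_mid (a point): Solid brass bush, 30 mm across, 24 mm high, standing in the carousel; the point is its centre. It stays there.
- box_floor (a point): Centre of the inner floor of the shallow open wooden catch box (fixed), 10 mm above the table; inside 270 mm along x by 190 mm along y, walls 10 mm thick, rim 45 mm above the table. A sloped tin chute, 100 mm wide, rises from its rim at the +x side, away from the robot.
- handle_grip (a point): Red plastic curling handle, standing on its flat foot (105 x 58 x 12 mm), 145 mm long along x and 70 mm tall, 220 g; the point is the middle of its level grip bar, 26 mm wide, 24 mm tall and 120 mm long along x, centred 58 mm above what it stands on; the whole reaches 80 mm from the point towards -x and 63 mm towards +x. The bar is free below between foot and bar (34 mm gap), joined at its -x end by a neck.
- mug: Blue mug, 76 mm across, 90 mm high, origin under its centre. A bystander.
- spanner: Brass spanner, 160 mm long, lying. A bystander.
- tin: Tin can, 66 mm across, 85 mm high, origin under its centre. A bystander.
Not all that is in view belongs to the job. What is meant by the part that bears handle_grip is not pink, and is the larger of those in its own colour.

How it is judged:
By the outcome, as a careful person would: the job done as asked, in the order asked, and still so for the second after the job is handed in, with the robot touching nothing.
Of bolt_a, bolt_b, spacer_a, spacer_b only 2 to 4 are there at a start; the rules pass over those that are not, and their reading is None.
At some moment in a run one of handle may be knocked a few centimetres aside while the robot is not near it.
Once in a run the grip may slacken for a moment while it holds something.
It also fails if it takes over 210 s, if anything falls off the work surface, if the arm or the gripper's body presses on something with over 40 N, if the wrist force passes 120 N, or if a joint passes its speed limit or range.

ROBOT

A 6-joint arm with a two-finger parallel gripper is mounted at the origin on the work surface. World frame = base frame: x ahead of the robot, y to its left, z up, the work surface at z = 0. Lengths are in m, angles in rad, forces in N, time in s.
With the tool pointing down it reaches from about 0.3 to 0.875 m from the base axis. Payload 6.4 kg.
Tool frame: the origin (TCP) lies midway between the tips of the shut fingers; the grasp point (between the pads) lies 19 mm behind it (ctrl.pinch_z is the distance from the TCP to the grasp point, in m); z points along the fingers, y is the line along which they close (so a half turn about z gives the same grasp; the last joint's range is limited). The gripper opens to 85 mm and grips with 20 to 120 N. Pads are 22 mm wide; open, the fingers measure 114 mm over their backs; the gripper's body (76 mm by 85 mm) begins 54 mm behind the grasp point. The pads swing forward as they close: fully open they stand 13 mm farther back than shut.
Start: joints at [-1.384, 0.181, 1.607, -0, 1.354, -0.206], TCP at [0.22, -0.531, 0.231] pointing down, gripper open.
Joint ranges: [-2.99, 2.99], [-0.89, 2.07], [0.3, 2.58], [-1.14, 4.28], [0, 2.63], [-3.12, 3.12]. Speed limits (rad/s): [2.57, 2.57, 3.01, 3.14, 3.14, 3.14].

INTERFACE

Orientations are given as a unit quaternion [w, x, y, z].
In Python, from bench import ctrl gives the robot as it stands.
- The arm moves only by the tool apply_moves, never from a script. Its argument "moves" is a list of rows, each an object with "jaw": the opening, from 0 (shut) to 1 (fully open); "offset": the shift along the tool's x, y, z in mm, a list of three; "rot": the turn, a rotation vector about the tool's x, y, z in degrees, a list of three. In form: [{"jaw": jaw, "offset": [dx, dy, dz], "rot": [ax, ay, az]}, ...]. A call has exactly 5 rows; each row shifts and turns the commanded pose from where the row before left it, along the tool's axes as they then stand; what a row does not reach is not made up. A row lasts 1/8 s, in which the tool goes at most 62.5 mm and 10.7 degrees, less where a joint would pass 70% of its speed; a pose out of reach is approached as far as the arm can. A call is refused whole if a number of a shift passes 62.5 or a number of a turn 10.7, either way. A call with a gripper value outside its range is refused whole. The fingers move at their own pace and stop on an object; the grip force is fixed at half the most. Time passes only in rows, so rows that do not move let the fingers close, or fill a call up. It gives the time, the measured TCP pose, the force, the opening and the grip force at its end, in the units of the state.
- ctrl.get_obs(): the state, without advancing time (a new reading comes with each control period).
- ctrl.camera(name): name is "side" or "top" or "wrist"; returns (picture, depth): 420x560x3 uint8, red, green, blue; 420x560 float32, m along the optical axis (not along the pixel's ray), 0 where there is no reading.
- ctrl.camera_params(name): a dict with "K" (3x3 intrinsics, pixels), "cam_to_world" (4x4, takes a point from camera to world coordinates); the wrist camera has in their place "mount" (4x4, takes a point from camera to tool coordinates, whose origin is the TCP and whose axes are the flange's). Camera axes: x right, y down, z forward; pixel columns grow to the right and rows downward; lengths in m; the calibration is good to about 2 mm. A picture is of the moment at which its call begins: read the wrist's pose just before it. camera_params takes no time and is no camera call.
- ctrl.hand_in(): hands the job in; it is judged then, once.
Trained networks look in the newest picture that a camera, given by its name, has taken for a name from the list of things; names that differ only in an ending like _2 or _b are one class to them, and where a whole thing is asked for, a point or a joint stands for the part that bears it (a point fixed in the world has none). Each returns a list of dicts, best first, with "score" (0 to 1); they miss things now and then, are a little off and sometimes report something else, mostly with a low value. They report only what shows in the picture. A call takes as long as a camera call. They do not tell look-alikes from the thing itself.
- ctrl.outline_of(camera, target): "region" (420x560 bool, what is visible of it) and "position" ([column, row] in pixels, amid what is visible of it).
The state is a dict: "time_s": time; "q": joint angles; "dq": joint speeds; "joint_efforts": joint torques, N m; "eef_pos": TCP position; "eef_rot": TCP orientation; "wrist_force": force on the tool from outside, world axes, zero at the start; "torque": the same for the moment, N m; "opening": opening from 0.0 (shut) to 1.0 (fully open); "grasp_force": force on a finger pad.
Only numpy, scipy, OpenCV 4.12 (cv2) and the standard library are available. Lean on these libraries where they do the work, as an engineer would, in place of code of your own. Each camera call takes 0.05 s, during which the arm holds its last target. There are 200 camera calls.

## Working session

There is one attempt and no reset: what is moved stays moved. The work goes in short steps, Python scripts to look and compute and a tool call to move; the robot and the scene stay as the last step left them, time stands still between calls to the robot, and variables do not carry over. Pictures are saved under pics/ and viewed, at most 14 in all, crops included, and the job is handed in when it is done.

Besides the shell and the picture viewer there is one more tool, called after ">>>" by a JSON object that holds its "api" and its "payload". apply_moves: Moves the arm, as the interface text tells. Its arguments: {"type":"object","properties":{"moves":{"type":"array"}},"required":["moves"]}

```bash
ls; mkdir -p pics; python3 - <<'E'
from bench import ctrl
import cv2,numpy as np
o=ctrl.get_obs();print({k:np.round(v,3) for k,v in o.items()},ctrl.pinch_z)
for c in ["top","side"]:
    p,d=ctrl.camera(c);cv2.imwrite(f"pics/{c}0.png",cv2.cvtColor(p,cv2.COLOR_RGB2BGR));np.save(f"{c}0.npy",d)
    P=ctrl.camera_params(c);K=np.array(P["K"]);T=np.array(P["cam_to_world"]);print(c,K.round(1).tolist(),T.round(3).tolist())
    for n in ["knob","carousel","blank","bolt_a_mid","spacer_a_mid","bush_mid","box_floor","handle_grip","mug","spanner","tin"]:
        try:
            for r in ctrl.outline_of(c,n)[:3]:
                m=r["region"];u,v=r["position"];ys,xs=np.nonzero(m&(d>0));z=d[ys,xs]
                X=T[:3,:3]@np.stack([(xs-K[0,2])/K[0,0]*z,(ys-K[1,2])/K[1,1]*z,z])+T[:3,3:]
                print(c,n,round(r["score"],2),np.round([u,v]),m.sum(),np.median(X,1).round(3),"z95",np.percentile(X[2],95).round(3))
        except Exception as e: print(c,n,e)
print(np.array(ctrl.camera_params("wrist")["mount"]).round(3).tolist(),ctrl.camera_params("wrist")["K"])
E
```

```text
pics
{'time_s': np.float64(0.0), 'q': array([-1.384,  0.182,  1.608, -0.   ,  1.354, -0.206]), 'dq': array([-0.001, -0.001, -0.001,  0.001,  0.   ,  0.001]), 'joint_efforts': array([-1.0000e-03, -4.4487e+01, -3.5134e+01, -0.0000e+00,  9.0000e-03,
        0.0000e+00]), 'eef_pos': array([ 0.22 , -0.531,  0.23 ]), 'eef_rot': array([-0.001,  0.981,  0.195, -0.   ]), 'wrist_force': array([-0.276, -0.036,  0.234]), 'torque': array([-0.036,  0.019,  0.066]), 'grasp_force': np.float64(0.0), 'opening': np.float64(0.996)} 0.0187
top [[510.3, 0.0, 278.4], [0.0, 510.3, 214.9], [0.0, 0.0, 1.0]] [[0.022, -0.986, 0.167, 0.241], [-1.0, -0.023, -0.002, -0.054], [0.006, -0.167, -0.986, 1.541], [0.0, 0.0, 0.0, 1.0]]
top knob 0.71 [230. 180.] 8198 [0.595 0.09  0.034] z95 0.067
top carousel 0.7 [230. 177.] 8227 [0.6   0.091 0.035] z95 0.067
top blank 0.55 [227. 179.] 7605 [0.593 0.09  0.034] z95 0.066
top blank 0.21 [440. 205.] 408 [ 0.55  -0.549  0.007] z95 0.013
top spacer_a_mid 0.19 [228. 178.] 8793 [0.6   0.09  0.035] z95 0.068
top bush_mid 0.56 [271. 172.] 63 [ 0.625 -0.026  0.054] z95 0.059
top box
[... 1090 characters left out ...]
5 0.146
side handle_grip 0.94 [256. 342.] 1517 [0.45  0.373 0.038] z95 0.072
side handle_grip 0.81 [310. 407.] 831 [0.315 0.48  0.044] z95 0.052
side handle_grip 0.73 [353. 339.] 1521 [0.244 0.327 0.026] z95 0.072
side mug 0.93 [160. 320.] 1675 [0.677 0.371 0.057] z95 0.091
side mug 0.35 [259. 344.] 1559 [0.449 0.373 0.028] z95 0.072
side spanner 0.5 [283. 141.] 88 [ 0.557 -0.547  0.007] z95 0.011
side tin 0.66 [328. 136.] 365 [ 0.385 -0.519  0.06 ] z95 0.087
[[0.0, -0.966, -0.26, 0.065], [1.0, 0.001, -0.001, 0.0], [0.001, -0.26, 0.966, -0.142], [0.0, 0.0, 0.0, 1.0]] [[354.97036201   0.         281.01284902]
 [  0.         354.97036201 211.55261064]
 [  0.           0.           1.        ]]
```

```bash
python3 - <<'E'
import cv2
p=cv2.imread("pics/top0.png");cv2.imwrite("pics/topc.png",cv2.resize(p[90:330,60:500],None,fx=1.8,fy=1.8,interpolation=cv2.INTER_CUBIC))
E
```

```text
(no output)
```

View pics/topc.png

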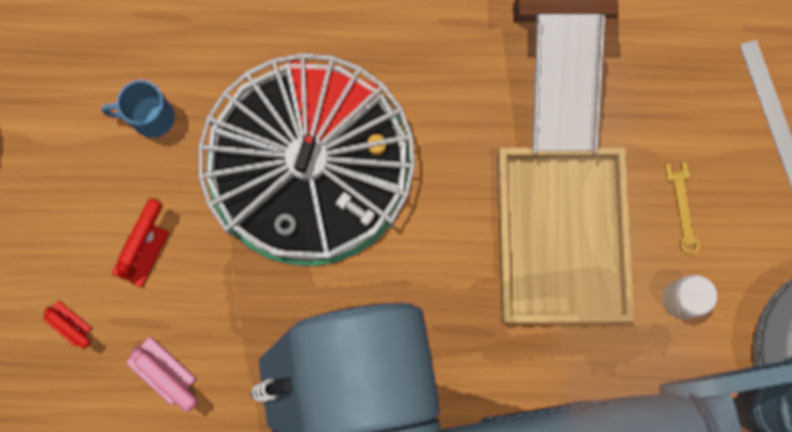

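View pics/side0.png

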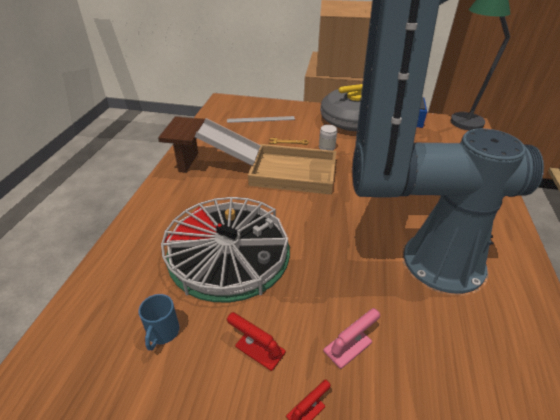

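The top crop shows the carousel centred at about (306,157): red blank at the far side, bush at (377,144), bolt at (355,207), spacer at (285,224), and two sectors on the left that look empty. The big red handle is at (140,240), with the small red and the pink ones as decoys. I'll rectify the carousel view and measure.

```bash
cat > h.py <<'E'
import numpy as np,cv2
from bench import ctrl
from scipy.spatial.transform import Rotation as R
def cam(c):
    if c=="wrist":
        o=ctrl.get_obs();P=ctrl.camera_params(c);q=o["eef_rot"]
        T=np.eye(4);T[:3,:3]=R.from_quat(np.r_[q[1:],q[0]]).as_matrix();T[:3,3]=o["eef_pos"];T=T@np.array(P["mount"])
    else: P=ctrl.camera_params(c);T=np.array(P["cam_to_world"])
    return np.array(P["K"]),T
def topz(u,v,z,K,T):
    d=T[:3,:3]@np.array([(u-K[0,2])/K[0,0],(v-K[1,2])/K[1,1],1]);return T[:3,3]+d*(z-T[2,3])/d[2]
def rect(p,K,T,cx,cy,z,h=.19,n=560):
    # ortho view: image up=+x, left=+y
    s=2*h/n;X=lambda i,j:np.array([cx+h-j*s,cy+h-i*s,z])
    src=[];dst=[(0,0),(n,0),(n,n),(0,n)]
    for i,j in dst:
        c=T[:3,:3].T@(X(i,j)-T[:3,3]);src.append(K[:2]@(c/c[2]))
    return cv2.warpPerspective(p,cv2.getPerspectiveTransform(np.float32(src),np.float32(dst)),(n,n),flags=cv2.INTER_CUBIC)
def cloud(d,K,T):
    v,u=np.mgrid[:d.shape[0],:d.shape[1]];X=np.stack([(u-K[0,2])/K[0,0]*d,(v-K[1,2])/K[1,1]*d,d],-1)@T[:3,:3].T+T[:3,3]
    X[d==0]=np.nan;return X
def st(tgt=None):
    o=ctrl.get_obs();q=o["eef_rot"];r=R.from_quat(np.r_[q[1:],q[0]]);print("t",o["time_s"],"tcp",o["eef_pos"].round(4),"yaw(tool x) deg",np.degrees(np.arctan2(*r.as_matrix()[[1,0],0])).round(1),"tz",r.as_matrix()[:,2].round(3),"open",o["opening"].round(3),"q",o["q"].round(2))
    return o["eef_pos"],r.as_matrix()
E
python3 - <<'E'
from h import *
p=cv2.imread("pics/top0.png");d=np.load("top0.npy");K,T=cam("top")
X=cloud(d,K,T)
m=(X[...,2]>.078)&(np.hypot(X[...,0]-.6,X[...,1]-.08)<.06);c=X[m];print("knobtop",c.mean(0),len(c))
a=np.linalg.svd(c[:,:2]-c[:,:2].mean(0))[2][0];print("bar dir",np.degrees(np.arctan2(a[1],a[0])),(np.ptp((c[:,:2]-c[:,:2].mean(0))@a)))
# ring/wires pts at z .055-.07
m=(X[...,2]>.057)&(X[...,2]<.072)&(np.hypot(X[...,0]-.6,X[...,1]-.085)<.2);c=X[m][:,:2]
import scipy.optimize as so
h=cv2.minEnclosingCircle(np.float32(c*1000));print("ring enc",h)
hsv=cv2.cvtColor(p,cv2.COLOR_BGR2HSV)
img=rect(p,K,T,.62,.085,.045);cv2.imwrite("pics/rect0.png",img)
for n,cen,rad in (("handle",(.45,.373),.11),("pinkred",(.32,.475),.1)):
    m=(X[...,2]>.05)&(np.hypot(X[...,0]-cen[0],X[...,1]-cen[1])<rad);c=X[m];a=np.linalg.svd(c[:,:2]-c[:,:2].mean(0))[2][0];pr=(c[:,:2]-c[:,:2].mean(0))@a
    print(n,c.mean(0),np.degrees(np.arctan2(a[1],a[0])),np.ptp(pr),c[:,2].max())
K2,T2=cam("side");d2=np.load("side0.npy");X=cloud(d2,K2,T2)
m=(X[...,2]>.05)&(np.hypot(X[...,0]-.45,X[...,1]-.373)<.1);c=X[m];a=np.linalg.svd(c[:,:2]-c[:,:2].mean(0))[2][0];pr=(c[:,:2]-c[:,:2].mean(0))@a
print("handle side",c.mean(0),np.degrees(np.arctan2(a[1],a[0])),np.ptp(pr),c[:,2].max())
m=(X[...,2]>.085)&(np.hypot(X[...,0]-.6,X[...,1]-.08)<.06);c=X[m];print("knobtop side",c.mean(0),len(c))
E
```

```text
knobtop [0.6012115  0.08910823 0.09794196] 161
bar dir 163.2482932184603 0.060456727190891874
ring enc ((604.2465209960938, 88.74971771240234), 179.623291015625)
handle [0.46395272 0.35590319 0.06843007] 156.1893208576178 0.13812456858555983 0.08232384888762434
pinkred [0.31204971 0.46306539 0.05270461] -126.61860473054323 0.08749392275500181 0.05994777136617602
handle side [0.46191262 0.36339166 0.06690677] 156.74269588228236 0.13693139909601498 0.07440451261887093
knobtop side [0.60112416 0.09391844 0.09579361] 178
```

View pics/rect0.png

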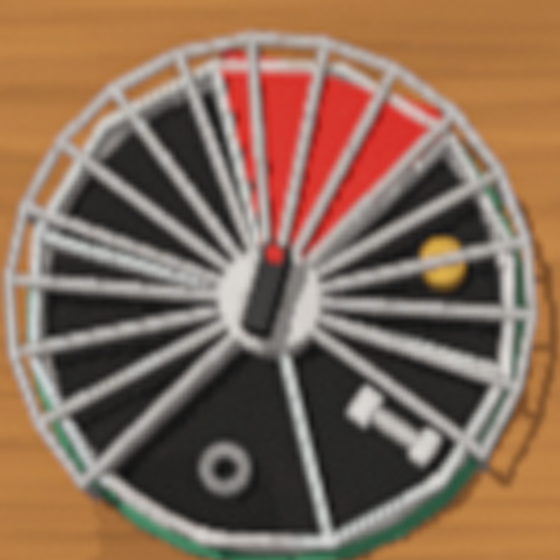

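Rectified view: red blank is at −17°, bush (442,262), bolt (395,425), spacer (225,468), and the two left sectors are clearly empty. So the kit is one bolt, one spacer and the handle. The gap centre is at about −175° and the axis at about (0.602, 0.090). Next I'll make a small planner and move above the spacer.

```bash
cat >> h.py <<'E'
def plan(pos,yaw,n,start=None):
    """yaw = tool x heading deg, tool down; prints n rows integer mm/deg"""
    if start is None: p,M=st();y0=np.degrees(np.arctan2(M[1,0],M[0,0]))
    else: p,y0=np.array(start[:3]),start[3]
    dy=(yaw-y0+180)%360-180;pos=np.array(pos);y=y0;p=np.array(p);rows=[]
    for k in range(n):
        tgt=p+(pos-p)/(n-k);a=np.radians(y);x=np.array([np.cos(a),np.sin(a),0]);yy=np.array([np.sin(a),-np.cos(a),0])
        d=tgt-p;o=np.round([d@x*1e3,d@yy*1e3,-d[2]*1e3],1 if n==1 else 0)
        t=np.round(-(((yaw-y+180)%360-180))/(n-k),1)   # about tool z (down): + turns yaw negative
        rows.append((o.tolist(),float(t)));p=p+(o[0]*x+o[1]*yy-np.array([0,0,o[2]]))/1e3;y-=t
    for r in rows:print(r)
    return [*p,y]
E
python3 -c "
from h import *
plan((.49,.11,.22),74,15)"
```

```text
Traceback (most recent call last):
  File "h.py", line 27, in plan
    if start is None: p,M=st();y0=np.degrees(np.arctan2(M[1,0],M[0,0]))
                          ~~^^
  File "h.py", line 23, in st
    o=ctrl.get_obs();q=o["eef_rot"];r=R.from_quat(np.r_[q[1:],q[0]]);print("t",o["time_s"],"tcp",o["eef_pos"].round(4),"yaw(tool x) deg",np.degrees(np.arctan2(*r.as_matrix()[[1,0],0])).round(1),"tz",r.as_matrix()[:,2].round(3),"open",o["opening"].round(3),"q",o["q"].round(2))
                                                                                                                                                                                                                                          ^^^^^^^^^^^^^^^^^^
AttributeError: 'float' object has no attribute 'round'
```

```bash
sed -i 's/o\["opening"\].round(3)/round(float(o["opening"]),3)/' h.py
python3 -c "
from h import *
plan((.49,.11,.22),74,20)"
```

```text
t 1.2 tcp [ 0.2201 -0.5312  0.2313] yaw(tool x) deg 22.5 tz [-0.  0. -1.] open 1.0 q [-1.38  0.18  1.61 -0.    1.35 -0.21]
([25.0, -24.0, 1.0], -2.6)
([26.0, -23.0, 1.0], -2.6)
([27.0, -22.0, 1.0], -2.6)
([28.0, -21.0, 0.0], -2.6)
([29.0, -20.0, 1.0], -2.6)
([30.0, -18.0, 0.0], -2.6)
([30.0, -17.0, 1.0], -2.6)
([31.0, -16.0, 0.0], -2.6)
([32.0, -14.0, 1.0], -2.6)
([32.0, -13.0, 0.0], -2.6)
([33.0, -11.0, 1.0], -2.5)
([33.0, -10.0, 0.0], -2.6)
([34.0, -8.0, 1.0], -2.5)
([34.0, -7.0, 0.0], -2.6)
([34.0, -5.0, 1.0], -2.5)
([35.0, -4.0, 0.0], -2.6)
([35.0, -2.0, 1.0], -2.5)
([35.0, -0.0, 0.0], -2.6)
([34.0, 1.0, 1.0], -2.5)
([35.0, 3.0, 0.0], -2.6)
```

>>> {"api": "apply_moves", "payload": {"moves": [{"jaw":1,"offset":[25,-24,1],"rot":[0,0,-2.6]},{"jaw":1,"offset":[26,-23,1],"rot":[0,0,-2.6]},{"jaw":1,"offset":[27,-22,1],"rot":[0,0,-2.6]},{"jaw":1,"offset":[28,-21,0],"rot":[0,0,-2.6]},{"jaw":1,"offset":[29,-20,1],"rot":[0,0,-2.6]}]}}

```text
time_s: 1.82
eef_pos: [0.2889, -0.3698, 0.2274]
eef_rot: [0.0, 0.952, 0.306, 0.0]
wrist_force: [0.6, -0.5, -0.3]
opening: 1.004
grasp_force: 0.0
```

>>> {"api": "apply_moves", "payload": {"moves": [{"jaw":0.8,"offset":[30,-18,0],"rot":[0,0,-2.6]},{"jaw":0.8,"offset":[30,-17,1],"rot":[0,0,-2.6]},{"jaw":0.8,"offset":[31,-16,0],"rot":[0,0,-2.6]},{"jaw":0.8,"offset":[32,-14,1],"rot":[0,0,-2.6]},{"jaw":0.8,"offset":[32,-13,0],"rot":[0,0,-2.6]}]}}

```text
time_s: 2.45
eef_pos: [0.3557, -0.2093, 0.2254]
eef_rot: [0.0, 0.911, 0.411, 0.0]
wrist_force: [0.3, -0.4, 1.1]
opening: 0.802
grasp_force: 0.0
```

>>> {"api": "apply_moves", "payload": {"moves": [{"jaw":0.6,"offset":[33,-11,1],"rot":[0,0,-2.6]},{"jaw":0.6,"offset":[33,-10,0],"rot":[0,0,-2.6]},{"jaw":0.6,"offset":[34,-8,1],"rot":[0,0,-2.6]},{"jaw":0.6,"offset":[34,-7,0],"rot":[0,0,-2.6]},{"jaw":0.6,"offset":[34,-5,1],"rot":[0,0,-2.6]}]}}

```text
time_s: 3.08
eef_pos: [0.4223, -0.0493, 0.2226]
eef_rot: [0.0, 0.859, 0.512, 0.0]
wrist_force: [0.3, 0.3, 0.4]
opening: 0.599
grasp_force: 0.0
```

>>> {"api": "apply_moves", "payload": {"moves": [{"jaw":0.6,"offset":[35,-4,0],"rot":[0,0,-2.6]},{"jaw":0.6,"offset":[35,-2,1],"rot":[0,0,-2.6]},{"jaw":0.6,"offset":[35,0,0],"rot":[0,0,-2.6]},{"jaw":0.6,"offset":[34,1,1],"rot":[0,0,-2.5]},{"jaw":0.6,"offset":[35,3,0],"rot":[0,0,-2.6]}]}}

```text
time_s: 3.7
eef_pos: [0.4894, 0.1117, 0.2204]
eef_rot: [0.0, 0.796, 0.605, 0.0]
wrist_force: [-0.1, -0.0, -0.3]
opening: 0.599
grasp_force: 0.0
```

```bash
cat > look.py <<'E'
from h import *
import sys
def look(tag,names,c="wrist",save=True):
    st();K,T=cam(c);p,d=ctrl.camera(c)
    if save: cv2.imwrite(f"pics/{tag}.png",cv2.cvtColor(p,cv2.COLOR_RGB2BGR))
    X=cloud(d,K,T)
    for n in names:
        for r in ctrl.outline_of(c,n)[:2]:
            m=r["region"]&np.isfinite(X[...,0]);x=X[m]
            if len(x)<5: continue
            h=x[:,2].max();t=x[x[:,2]>np.percentile(x[:,2],90)-.006] if len(x)>20 else x
            print(n,round(r["score"],2),np.round(r["position"]),len(x),"med",np.median(x,0).round(4),"rect mid/size/ang",[np.round(v,4) for v in cv2.minAreaRect(np.float32(x[:,:2]*1000))],"z95",np.percentile(x[:,2],95).round(4))
    return p,d,K,T,X
E
python3 - <<'E'
from look import *
p,d,K,T,X=look("w1",["spacer_a_mid","bolt_a_mid","bush_mid"])
E
```

```text
t 3.7 tcp [0.4894 0.1117 0.2204] yaw(tool x) deg 74.5 tz [ 0. -0. -1.] open 0.599 q [-0.01  0.03  1.8  -0.    1.32  0.26]
bush_mid 0.85 [454. 282.] 788 med [ 0.625  -0.0219  0.0529] rect mid/size/ang [array([637.168 , -27.2098]), array([29.5521, 43.2376]), np.float64(79.2303)] z95 0.0544
```

View pics/w1.png

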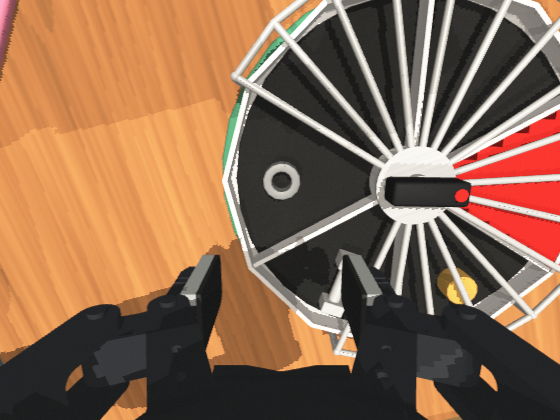

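Wrist view: spacer at (281,181), knob centre (426,192), red dot (462,195), bush (460,287), and the bolt is partly hidden by the right finger. The two upper sectors are empty.

```bash
python3 - <<'E'
from h import *
K,T=cam("wrist")
f=lambda n,u,v,z:print(n,topz(u,v,z,K,T).round(4))
f("spacer",281,181,.048);f("knobL",388,191,.098);f("knobR",470,195,.098)
f("wireL",236,77,.064);
p=cv2.imread("pics/w1.png");g=cv2.cvtColor(p,cv2.COLOR_BGR2HSV)
m=((g[...,2]>100)&(g[...,1]<40)).astype(np.uint8);m[:150]=0;m[210:]=0;m[:,:255]=0;m[:,310:]=0
xs,ys=np.nonzero(m)[::-1];print(xs.mean(),ys.mean(),np.ptp(xs),np.ptp(ys));s=topz((xs.min()+xs.max())/2,(ys.min()+ys.max())/2,.048,K,T);print(s)
# opening dir: compare axis
ax=(topz(388,191,.098,K,T)+topz(470,195,.098,K,T))/2
for u,v in ((388,191),(470,195)): pass
d=topz(470,195,.098,K,T)-topz(388,191,.098,K,T);print("axis",ax,"blank dir",np.degrees(np.arctan2(d[1],d[0])))
w=topz(236,77,.064,K,T)-ax;print("wireL ang",np.degrees(np.arctan2(w[1],w[0])),np.hypot(*w[:2]))
plan((s[0],s[1],.032),73.8,10)
E
```

```text
spacer [0.4907 0.1197 0.048 ]
knobL [0.5694 0.0992 0.098 ]
knobR [0.6289 0.0794 0.098 ]
wireL [0.4794 0.2122 0.064 ]
281.2450066577896 180.86018641810918 36 36
[0.49065355 0.11974342 0.048     ]
axis [0.59912763 0.08930497 0.098     ] blank dir -18.33753057967598
wireL ang 134.25616411584832 0.1715293746119643
t 3.9 tcp [0.4889 0.1108 0.2201] yaw(tool x) deg 74.5 tz [-0.001 -0.    -1.   ] open 0.605 q [-0.01  0.03  1.8  -0.    1.32  0.26]
([1.0, -0.0, 19.0], 0.1)
([1.0, -0.0, 19.0], 0.1)
([1.0, -0.0, 19.0], 0.1)
([1.0, -0.0, 19.0], 0.1)
([1.0, -0.0, 19.0], 0.0)
([1.0, -0.0, 19.0], 0.1)
([1.0, -0.0, 19.0], 0.0)
([1.0, -0.0, 18.0], 0.1)
([1.0, -0.0, 19.0], 0.0)
([0.0, -1.0, 18.0], 0.1)
```

>>> {"api": "apply_moves", "payload": {"moves": [{"jaw":0.6,"offset":[2,0,30],"rot":[0,0,0.7]},{"jaw":0.6,"offset":[2,0,30],"rot":[0,0,0]},{"jaw":0.6,"offset":[2,0,30],"rot":[0,0,0]},{"jaw":0.6,"offset":[2,0,30],"rot":[0,0,0]},{"jaw":0.6,"offset":[1,0,25],"rot":[0,0,0]}]}}

```text
time_s: 4.53
eef_pos: [0.491, 0.118, 0.0743]
eef_rot: [-0.0, 0.801, 0.599, -0.0]
wrist_force: [0.3, -0.6, 0.2]
opening: 0.603
grasp_force: 0.0
```

>>> {"api": "apply_moves", "payload": {"moves": [{"jaw":0.6,"offset":[0,0,20],"rot":[0,0,0]},{"jaw":0.6,"offset":[0,0,15],"rot":[0,0,0]},{"jaw":0.6,"offset":[0,0,8],"rot":[0,0,0]},{"jaw":0.6,"offset":[0,0,0],"rot":[0,0,0]},{"jaw":0.6,"offset":[0,0,0],"rot":[0,0,0]}]}}

```text
time_s: 5.15
eef_pos: [0.4922, 0.1192, 0.033]
eef_rot: [0.0, 0.8, 0.6, 0.001]
wrist_force: [-0.0, 0.1, -0.3]
opening: 0.602
grasp_force: 0.0
```

>>> {"api": "apply_moves", "payload": {"moves": [{"jaw":0,"offset":[0,0,0],"rot":[0,0,0]},{"jaw":0,"offset":[0,0,0],"rot":[0,0,0]},{"jaw":0,"offset":[0,0,0],"rot":[0,0,0]},{"jaw":0,"offset":[0,0,0],"rot":[0,0,0]},{"jaw":0,"offset":[0,0,0],"rot":[0,0,0]}]}}

```text
time_s: 5.78
eef_pos: [0.4923, 0.1194, 0.0333]
eef_rot: [0.0, 0.8, 0.6, 0.001]
wrist_force: [-1.6, 0.6, 6.6]
opening: 0.361
grasp_force: 59.7
```

>>> {"api": "apply_moves", "payload": {"moves": [{"jaw":0,"offset":[0,0,-20],"rot":[0,0,0]},{"jaw":0,"offset":[0,0,-30],"rot":[0,0,0]},{"jaw":0,"offset":[0,0,-40],"rot":[0,0,0]},{"jaw":0,"offset":[0,0,-40],"rot":[0,0,0]},{"jaw":0,"offset":[0,0,0],"rot":[0,0,0]}]}}

```text
time_s: 6.4
eef_pos: [0.4942, 0.1194, 0.1661]
eef_rot: [0.002, 0.8, 0.6, 0.003]
wrist_force: [0.3, 0.3, -0.7]
opening: 0.359
grasp_force: 59.5
```

```bash
python3 - <<'E'
from h import *
K,T=cam("top")
for u,v in ((500,150),(627,150),(632,322),(503,323)): print(topz(60+u/1.8,90+v/1.8,.045,K,T).round(3))
plan((.50,-.39,.16),6,14)
o=ctrl.get_obs();print(o["grasp_force"])
E
```

```text
[ 0.626 -0.233  0.045]
[ 0.631 -0.446  0.045]
[ 0.343 -0.449  0.045]
[ 0.337 -0.239  0.045]
t 6.4 tcp [0.4942 0.1194 0.1661] yaw(tool x) deg 73.7 tz [ 0.008  0.    -1.   ] open 0.359 q [ 0.    0.1   1.84 -0.    1.2   0.29]
([-35.0, 11.0, 0.0], 4.8)
([-34.0, 13.0, 0.0], 4.8)
([-33.0, 16.0, 1.0], 4.8)
([-31.0, 19.0, 0.0], 4.8)
([-29.0, 21.0, 1.0], 4.9)
([-27.0, 24.0, 0.0], 4.8)
([-25.0, 26.0, 1.0], 4.9)
([-23.0, 28.0, 0.0], 4.8)
([-21.0, 30.0, 1.0], 4.9)
([-18.0, 32.0, 0.0], 4.8)
([-15.0, 33.0, 1.0], 4.9)
([-12.0, 34.0, 0.0], 4.8)
([-10.0, 35.0, 1.0], 4.9)
([-6.0, 37.0, 0.0], 4.8)
59.49635035358369
```

```bash
python3 - <<'E'
from h import *
plan((.395,-.375,.12),4,14)
E
```

```text
t 6.4 tcp [0.4942 0.1194 0.1661] yaw(tool x) deg 73.7 tz [ 0.008  0.    -1.   ] open 0.359 q [ 0.    0.1   1.84 -0.    1.2   0.29]
([-36.0, 3.0, 3.0], 5.0)
([-35.0, 6.0, 3.0], 5.0)
([-35.0, 9.0, 3.0], 5.0)
([-34.0, 12.0, 3.0], 5.0)
([-33.0, 15.0, 3.0], 5.0)
([-31.0, 18.0, 3.0], 5.0)
([-29.0, 21.0, 4.0], 5.0)
([-28.0, 23.0, 3.0], 5.0)
([-25.0, 26.0, 4.0], 5.0)
([-23.0, 28.0, 3.0], 4.9)
([-21.0, 29.0, 4.0], 5.0)
([-18.0, 31.0, 3.0], 4.9)
([-15.0, 33.0, 4.0], 5.0)
([-13.0, 34.0, 3.0], 4.9)
```

>>> {"api": "apply_moves", "payload": {"moves": [{"jaw":0,"offset":[-36,3,3],"rot":[0,0,5]},{"jaw":0,"offset":[-35,6,3],"rot":[0,0,5]},{"jaw":0,"offset":[-35,9,3],"rot":[0,0,5]},{"jaw":0,"offset":[-34,12,3],"rot":[0,0,5]},{"jaw":0,"offset":[-33,15,3],"rot":[0,0,5]}]}}

```text
time_s: 7.02
eef_pos: [0.4539, -0.0578, 0.1462]
eef_rot: [-0.001, 0.912, 0.411, -0.0]
wrist_force: [1.1, -0.2, 0.8]
opening: 0.363
grasp_force: 59.5
```

>>> {"api": "apply_moves", "payload": {"moves": [{"jaw":0,"offset":[-31,18,3],"rot":[0,0,5]},{"jaw":0,"offset":[-29,21,4],"rot":[0,0,5]},{"jaw":0,"offset":[-28,23,3],"rot":[0,0,5]},{"jaw":0,"offset":[-25,26,4],"rot":[0,0,5]},{"jaw":0,"offset":[-23,28,3],"rot":[0,0,4.9]}]}}

```text
time_s: 7.65
eef_pos: [0.4201, -0.2346, 0.129]
eef_rot: [-0.001, 0.979, 0.205, -0.0]
wrist_force: [0.7, -0.3, 0.1]
opening: 0.363
grasp_force: 59.5
```

>>> {"api": "apply_moves", "payload": {"moves": [{"jaw":0,"offset":[-21,29,4],"rot":[0,0,5]},{"jaw":0,"offset":[-18,31,3],"rot":[0,0,4.9]},{"jaw":0,"offset":[-15,33,4],"rot":[0,0,5]},{"jaw":0,"offset":[-13,34,3],"rot":[0,0,4.9]},{"jaw":0,"offset":[0,0,0],"rot":[0,0,0]}]}}

```text
time_s: 8.28
eef_pos: [0.3911, -0.3769, 0.115]
eef_rot: [-0.0, 0.999, 0.033, -0.0]
wrist_force: [1.0, 0.8, -0.6]
opening: 0.357
grasp_force: 59.5
```

>>> {"api": "apply_moves", "payload": {"moves": [{"jaw":0,"offset":[0,0,30],"rot":[0,0,0]},{"jaw":0,"offset":[0,0,30],"rot":[0,0,0]},{"jaw":0,"offset":[0,0,25],"rot":[0,0,0]},{"jaw":0,"offset":[0,0,13],"rot":[0,0,0]},{"jaw":0,"offset":[0,0,0],"rot":[0,0,0]}]}}

```text
time_s: 8.9
eef_pos: [0.3919, -0.374, 0.0173]
eef_rot: [-0.001, 0.999, 0.035, -0.001]
wrist_force: [-0.1, 0.5, 0.4]
opening: 0.363
grasp_force: 59.5
```

>>> {"api": "apply_moves", "payload": {"moves": [{"jaw":0.55,"offset":[0,0,0],"rot":[0,0,0]},{"jaw":0.55,"offset":[0,0,0],"rot":[0,0,0]},{"jaw":0.55,"offset":[0,0,0],"rot":[0,0,0]},{"jaw":0.55,"offset":[0,0,-40],"rot":[0,0,0]},{"jaw":0.55,"offset":[0,0,-60],"rot":[0,0,0]}]}}

```text
time_s: 9.52
eef_pos: [0.3912, -0.3741, 0.1178]
eef_rot: [-0.002, 0.999, 0.035, -0.001]
wrist_force: [1.3, -0.9, 0.8]
opening: 0.555
grasp_force: 0.0
```

```bash
python3 - <<'E'
from look import *
p,d,K,T,X=look("w2",["spacer_a_mid"])
plan((.599,.0893,.14),162,25)
E
```

```text
t 9.525 tcp [ 0.3912 -0.3741  0.1178] yaw(tool x) deg 4.0 tz [-0.002  0.004 -1.   ] open 0.555 q [-0.98  0.24  1.78 -0.    1.12  0.52]
t 9.625 tcp [ 0.3952 -0.3796  0.1256] yaw(tool x) deg 4.0 tz [ 0.007 -0.011 -1.   ] open 0.551 q [-0.98  0.23  1.78  0.    1.12  0.52]
([9.0, -18.0, -1.0], -6.3)
([11.0, -17.0, -1.0], -6.3)
([13.0, -16.0, -1.0], -6.3)
([15.0, -14.0, -1.0], -6.3)
([16.0, -12.0, -0.0], -6.3)
([18.0, -11.0, -1.0], -6.3)
([19.0, -9.0, -0.0], -6.3)
([19.0, -6.0, -1.0], -6.3)
([20.0, -4.0, -0.0], -6.3)
([20.0, -2.0, -1.0], -6.3)
([20.0, 0.0, -0.0], -6.3)
([20.0, 2.0, -1.0], -6.3)
([20.0, 5.0, -0.0], -6.3)
([19.0, 7.0, -1.0], -6.3)
([19.0, 9.0, -0.0], -6.3)
([17.0, 11.0, -1.0], -6.3)
([16.0, 13.0, -0.0], -6.4)
([15.0, 14.0, -1.0], -6.3)
([13.0, 16.0, -0.0], -6.4)
([11.0, 17.0, -1.0], -6.3)
([9.0, 19.0, -0.0], -6.4)
([7.0, 19.0, -1.0], -6.3)
([5.0, 20.0, -0.0], -6.4)
([2.0, 20.0, -1.0], -6.3)
([0.0, 21.0, -0.0], -6.4)
```

```bash
python3 - <<'E'
from h import *
plan((.599,.0893,.14),162,20)
E
```

```text
t 9.625 tcp [ 0.3952 -0.3796  0.1256] yaw(tool x) deg 4.0 tz [ 0.007 -0.011 -1.   ] open 0.551 q [-0.98  0.23  1.78  0.    1.12  0.52]
([12.0, -23.0, -1.0], -7.9)
([15.0, -21.0, -1.0], -7.9)
([18.0, -19.0, -1.0], -7.9)
([20.0, -16.0, -1.0], -7.9)
([22.0, -13.0, -1.0], -7.9)
([23.0, -10.0, -1.0], -7.9)
([25.0, -7.0, -1.0], -7.9)
([25.0, -3.0, -1.0], -7.9)
([25.0, 0.0, -1.0], -7.9)
([25.0, 4.0, -0.0], -7.9)
([25.0, 7.0, -1.0], -7.9)
([23.0, 11.0, -0.0], -7.9)
([22.0, 14.0, -1.0], -7.9)
([19.0, 16.0, -0.0], -7.9)
([17.0, 19.0, -1.0], -7.9)
([14.0, 21.0, -0.0], -7.9)
([11.0, 23.0, -1.0], -7.9)
([8.0, 24.0, -0.0], -7.9)
([5.0, 25.0, -1.0], -7.9)
([1.0, 26.0, -0.0], -7.9)
```

>>> {"api": "apply_moves", "payload": {"moves": [{"jaw":0.55,"offset":[12,-23,-5],"rot":[0,0,-7.9]},{"jaw":0.55,"offset":[15,-21,-5],"rot":[0,0,-7.9]},{"jaw":0.55,"offset":[18,-19,-5],"rot":[0,0,-7.9]},{"jaw":0.55,"offset":[20,-16,-5],"rot":[0,0,-7.9]},{"jaw":0.55,"offset":[22,-13,-5],"rot":[0,0,-7.9]}]}}

```text
time_s: 10.25
eef_pos: [0.4444, -0.2564, 0.1435]
eef_rot: [0.0, 0.928, 0.373, 0.0]
wrist_force: [0.2, -0.3, 0.0]
opening: 0.547
grasp_force: 0.0
```

>>> {"api": "apply_moves", "payload": {"moves": [{"jaw":0.55,"offset":[23,-10,-5],"rot":[0,0,-7.9]},{"jaw":0.55,"offset":[25,-7,-5],"rot":[0,0,-7.9]},{"jaw":0.55,"offset":[25,-3,-5],"rot":[0,0,-7.9]},{"jaw":0.55,"offset":[25,0,0],"rot":[0,0,-7.9]},{"jaw":0.55,"offset":[25,4,0],"rot":[0,0,-7.9]}]}}

```text
time_s: 10.88
eef_pos: [0.4945, -0.1403, 0.1585]
eef_rot: [0.0, 0.747, 0.664, 0.0]
wrist_force: [0.4, 0.1, -0.3]
opening: 0.549
grasp_force: 0.0
```

>>> {"api": "apply_moves", "payload": {"moves": [{"jaw":0.55,"offset":[25,7,0],"rot":[0,0,-7.9]},{"jaw":0.55,"offset":[23,11,0],"rot":[0,0,-7.9]},{"jaw":0.55,"offset":[22,14,0],"rot":[0,0,-7.9]},{"jaw":0.55,"offset":[19,16,0],"rot":[0,0,-7.9]},{"jaw":0.55,"offset":[17,19,0],"rot":[0,0,-7.9]}]}}

```text
time_s: 11.5
eef_pos: [0.5456, -0.0231, 0.1583]
eef_rot: [0.0, 0.479, 0.878, 0.0]
wrist_force: [0.1, -0.5, 0.2]
opening: 0.551
grasp_force: 0.0
```

>>> {"api": "apply_moves", "payload": {"moves": [{"jaw":0.5,"offset":[14,21,0],"rot":[0,0,-7.9]},{"jaw":0.5,"offset":[11,23,0],"rot":[0,0,-7.9]},{"jaw":0.5,"offset":[8,24,0],"rot":[0,0,-7.9]},{"jaw":0.5,"offset":[5,25,0],"rot":[0,0,-7.9]},{"jaw":0.5,"offset":[1,26,0],"rot":[0,0,-7.9]}]}}

```text
time_s: 12.12
eef_pos: [0.5963, 0.094, 0.1582]
eef_rot: [0.0, 0.154, 0.988, 0.0]
wrist_force: [0.1, -0.4, -0.6]
opening: 0.499
grasp_force: 0.0
```

```bash
python3 - <<'E'
from look import *
p,d,K,T,X=look("w3",["bolt_a_mid"])
m=(X[...,2]>.092)&(X[...,2]<.105)&(np.hypot(X[...,0]-.6,X[...,1]-.09)<.05)
c=X[m];print(len(c),[np.round(v,1) for v in cv2.minAreaRect(np.float32(c[:,:2]*1000))] if len(c)>5 else 0)
E
```

```text
t 12.125 tcp [0.5963 0.094  0.1582] yaw(tool x) deg 162.3 tz [ 0. -0. -1.] open 0.499 q [-0.04  0.32  1.6  -0.    1.23 -1.3 ]
3011 [array([601.6,  88.7]), array([20. , 59.4]), np.float64(73.6)]
```

View pics/w3.png

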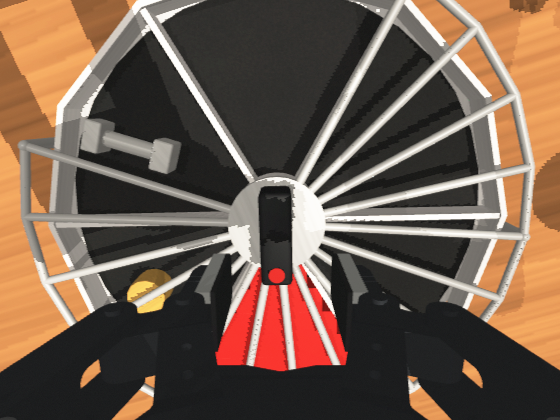

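Wrist view: knob (276,230) with its red dot at (277,276) towards the blank. The bolt is at (130,145) between the gap's end wire (22,147) and the wall, and the other gap wire is at (400,5). The spacer's sector is now empty.

```bash
python3 - <<'E'
from h import *
K,T=cam("wrist");ax=np.array([.6016,.0887])
for u,v in ((22,147),(60,157),(150,184),(400,5),(340,108),(320,145)):
    w=topz(u,v,.062,K,T)[:2]-ax;print(u,v,np.degrees(np.arctan2(w[1],w[0]))%360,np.hypot(*w))
for u,v in ((97,135),(165,154)):
    w=topz(u,v,.048,K,T)[:2]-ax;print("bolt",w+ax,np.degrees(np.arctan2(w[1],w[0]))%360,np.hypot(*w))
plan((.6016,.0887,.073),163.4,5)
E
```

```text
22 147 234.69558851701436 0.17550529995196684
60 157 234.31775868863133 0.15051314820634093
150 184 233.953572772029 0.08934702076423645
400 5 133.25934260465795 0.1571083100585767
340 108 133.57888383985136 0.08869461143593467
320 145 133.0652026947331 0.06215598183219107
bolt [ 0.50671131 -0.01076335] 226.34837843162745 0.13746571201478894
bolt [0.53330233 0.02926642] 221.03024390899247 0.09053685604555022
t 12.225 tcp [0.5966 0.0952 0.1583] yaw(tool x) deg 162.2 tz [ 0.001  0.001 -1.   ] open 0.5 q [-0.04  0.32  1.6   0.    1.23 -1.3 ]
([-1.0, -1.0, 17.0], -0.2)
([-1.0, -1.0, 17.0], -0.2)
([-2.0, -1.0, 17.0], -0.3)
([-1.0, -1.0, 17.0], -0.2)
([-2.0, -1.0, 17.0], -0.3)
```

>>> {"api": "apply_moves", "payload": {"moves": [{"jaw":0.5,"offset":[-1,-1,17],"rot":[0,0,-0.2]},{"jaw":0.5,"offset":[-1,-1,17],"rot":[0,0,-0.2]},{"jaw":0.5,"offset":[-2,-1,17],"rot":[0,0,-0.3]},{"jaw":0.5,"offset":[-2,-1,17],"rot":[0,0,-0.3]},{"jaw":0.5,"offset":[-1,-1,17],"rot":[0,0,-0.2]}]}}

```text
time_s: 12.85
eef_pos: [0.6011, 0.086, 0.0718]
eef_rot: [-0.0, 0.146, 0.989, -0.0]
wrist_force: [-0.1, -0.6, 0.1]
opening: 0.504
grasp_force: 0.0
```

>>> {"api": "apply_moves", "payload": {"moves": [{"jaw":0.5,"offset":[0,0,0],"rot":[0,0,0]},{"jaw":0,"offset":[0,0,0],"rot":[0,0,0]},{"jaw":0,"offset":[0,0,0],"rot":[0,0,0]},{"jaw":0,"offset":[0,0,0],"rot":[0,0,0]},{"jaw":0,"offset":[0,0,0],"rot":[0,0,0]}]}}

```text
time_s: 13.48
eef_pos: [0.6023, 0.0885, 0.0741]
eef_rot: [0.001, 0.146, 0.989, 0.002]
wrist_force: [4.1, 8.4, -3.2]
opening: 0.222
grasp_force: 60.2
```

>>> {"api": "apply_moves", "payload": {"moves": [{"jaw":0,"offset":[0,0,0],"rot":[0,0,1]},{"jaw":0,"offset":[0,0,0],"rot":[0,0,3]},{"jaw":0,"offset":[0,0,0],"rot":[0,0,5]},{"jaw":0,"offset":[0,0,0],"rot":[0,0,6]},{"jaw":0,"offset":[0,0,0],"rot":[0,0,6]}]}}

```text
time_s: 14.1
eef_pos: [0.6023, 0.0887, 0.0741]
eef_rot: [0.001, 0.325, 0.946, 0.002]
wrist_force: [4.1, 8.7, -4.4]
opening: 0.224
grasp_force: 60.1
```

>>> {"api": "apply_moves", "payload": {"moves": [{"jaw":0,"offset":[0,0,0],"rot":[0,0,6]},{"jaw":0,"offset":[0,0,0],"rot":[0,0,6]},{"jaw":0,"offset":[0,0,0],"rot":[0,0,4]},{"jaw":0,"offset":[0,0,0],"rot":[0,0,2]},{"jaw":0,"offset":[0,0,0],"rot":[0,0,1]}]}}

```text
time_s: 14.72
eef_pos: [0.6025, 0.0888, 0.0741]
eef_rot: [0.001, 0.476, 0.88, 0.002]
wrist_force: [5.1, 9.9, -5.2]
opening: 0.22
grasp_force: 60.1
```

>>> {"api": "apply_moves", "payload": {"moves": [{"jaw":0,"offset":[0,0,0],"rot":[0,0,0]},{"jaw":0.5,"offset":[0,0,0],"rot":[0,0,0]},{"jaw":0.5,"offset":[0,0,0],"rot":[0,0,0]},{"jaw":0.5,"offset":[0,0,0],"rot":[0,0,0]},{"jaw":0.5,"offset":[0,0,0],"rot":[0,0,0]}]}}

```text
time_s: 15.35
eef_pos: [0.6014, 0.0861, 0.0735]
eef_rot: [0.0, 0.476, 0.88, 0.0]
wrist_force: [0.5, -0.2, 0.1]
opening: 0.498
grasp_force: 0.0
```

>>> {"api": "apply_moves", "payload": {"moves": [{"jaw":0.5,"offset":[0,0,-25],"rot":[0,0,0]},{"jaw":0.5,"offset":[0,0,-35],"rot":[0,0,0]},{"jaw":0.5,"offset":[0,0,-35],"rot":[0,0,0]},{"jaw":0.5,"offset":[0,0,-25],"rot":[0,0,0]},{"jaw":0.5,"offset":[0,0,0],"rot":[0,0,0]}]}}

```text
time_s: 15.98
eef_pos: [0.6028, 0.0862, 0.1959]
eef_rot: [0.002, 0.476, 0.88, 0.001]
wrist_force: [-0.5, -0.6, -0.6]
opening: 0.499
grasp_force: 0.0
```

```bash
python3 - <<'E'
from look import *
p,d,K,T,X=look("w4",["bolt_a_mid"])
plan((.48,.08,.20),6,15)
E
```

```text
t 15.975 tcp [0.6028 0.0862 0.1959] yaw(tool x) deg 123.2 tz [ 0.005 -0.    -1.   ] open 0.499 q [-0.05  0.28  1.56 -0.    1.3  -0.63]
t 16.075 tcp [0.6009 0.0863 0.1926] yaw(tool x) deg 123.2 tz [-0.001  0.    -1.   ] open 0.506 q [-0.05  0.29  1.56 -0.    1.3  -0.63]
([4.0, -7.0, -0.0], 7.8)
([3.0, -7.0, -1.0], 7.8)
([2.0, -8.0, -0.0], 7.8)
([1.0, -8.0, -1.0], 7.8)
([-0.0, -8.0, -0.0], 7.8)
([-1.0, -8.0, -1.0], 7.8)
([-2.0, -8.0, -0.0], 7.8)
([-3.0, -7.0, -1.0], 7.8)
([-4.0, -7.0, -0.0], 7.8)
([-5.0, -6.0, -1.0], 7.8)
([-6.0, -5.0, -0.0], 7.8)
([-7.0, -5.0, -1.0], 7.8)
([-8.0, -3.0, -0.0], 7.9)
([-8.0, -3.0, -1.0], 7.8)
([-8.0, -1.0, -0.0], 7.9)
```

View pics/w4.png

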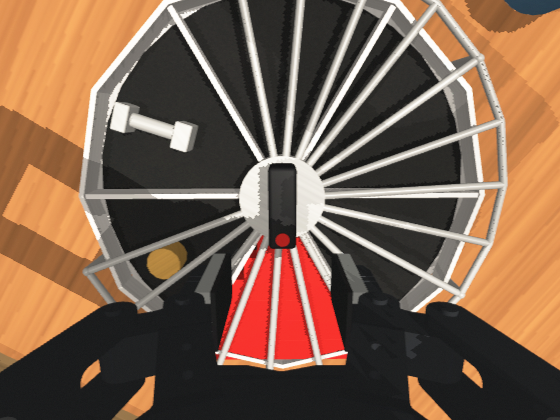

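Wrist view: the bolt lies from (123,118) to (183,136) in the middle of the gap, and the blank has turned with the knob.

```bash
python3 - <<'E'
from h import *
K,T=cam("wrist");p=cv2.cvtColor(cv2.imread("pics/w4.png"),cv2.COLOR_BGR2HSV)
m=((p[...,2]>110)&(p[...,1]<60)).astype(np.uint8);m[:98]=0;m[155:]=0;m[:,:106]=0;m[:,200:]=0
n,l,s,c=cv2.connectedComponentsWithStats(m);k=1+s[1:,4].argmax();ys,xs=np.nonzero(l==k);r=cv2.minAreaRect(np.float32(np.c_[xs,ys]));print(s[k],r)
b=cv2.boxPoints(r);w=np.array([topz(u,v,.046,K,T) for u,v in b]);print(w.round(4));mid=w.mean(0)
e=[w[1]-w[0],w[2]-w[1]];e=max(e,key=np.linalg.norm);yaw=np.degrees(np.arctan2(e[1],e[0]))%180+180;print(mid,yaw,np.linalg.norm(e))
f=plan((mid[0],mid[1],.12),yaw,10)
E
```

```text
[ 106   98   91   54 2044] ((148.14620971679688, 124.30535888671875), (95.95853424072266, 31.61182975769043), 16.927513122558594)
[[0.4466 0.0555 0.046 ]
 [0.4426 0.0802 0.046 ]
 [0.5127 0.1009 0.046 ]
 [0.5183 0.0762 0.046 ]]
[0.48005556 0.07818856 0.046     ] 196.4860495627675 0.07304362469213127
t 16.075 tcp [0.6009 0.0863 0.1926] yaw(tool x) deg 123.2 tz [-0.001  0.    -1.   ] open 0.506 q [-0.05  0.29  1.56 -0.    1.3  -0.63]
([6.0, -11.0, 7.0], -7.3)
([7.0, -10.0, 7.0], -7.3)
([8.0, -9.0, 7.0], -7.3)
([9.0, -7.0, 7.0], -7.3)
([10.0, -6.0, 7.0], -7.3)
([11.0, -5.0, 8.0], -7.4)
([12.0, -3.0, 7.0], -7.3)
([12.0, -2.0, 8.0], -7.4)
([12.0, -0.0, 7.0], -7.3)
([13.0, 1.0, 8.0], -7.4)
```

>>> {"api": "apply_moves", "payload": {"moves": [{"jaw":0.5,"offset":[6,-11,7],"rot":[0,0,-7.3]},{"jaw":0.5,"offset":[7,-10,7],"rot":[0,0,-7.3]},{"jaw":0.5,"offset":[8,-9,7],"rot":[0,0,-7.3]},{"jaw":0.5,"offset":[9,-7,7],"rot":[0,0,-7.3]},{"jaw":0.5,"offset":[10,-6,7],"rot":[0,0,-7.3]}]}}

```text
time_s: 16.7
eef_pos: [0.5399, 0.0816, 0.156]
eef_rot: [-0.002, 0.174, 0.985, -0.0]
wrist_force: [0.4, 0.7, -0.0]
opening: 0.501
grasp_force: 0.0
```

>>> {"api": "apply_moves", "payload": {"moves": [{"jaw":0.5,"offset":[11,-5,8],"rot":[0,0,-7.4]},{"jaw":0.5,"offset":[12,-3,7],"rot":[0,0,-7.3]},{"jaw":0.5,"offset":[11,-2,8],"rot":[0,0,-7.4]},{"jaw":0.5,"offset":[11,0,7],"rot":[0,0,-7.3]},{"jaw":0.5,"offset":[11,1,8],"rot":[0,0,-7.4]}]}}

```text
time_s: 17.32
eef_pos: [0.4823, 0.0785, 0.1183]
eef_rot: [-0.002, -0.146, 0.989, 0.0]
wrist_force: [-0.5, 0.3, -0.4]
opening: 0.5
grasp_force: 0.0
```

```bash
python3 - <<'E'
from h import *
plan((.4838,.0792,.032),196.5,5)
E
```

```text
t 17.325 tcp [0.4823 0.0785 0.1183] yaw(tool x) deg -163.3 tz [-0.003  0.    -1.   ] open 0.5 q [-0.08  0.13  1.92  0.    1.1  -1.95]
([-0.0, 0.0, 17.0], 0.0)
([-0.0, 0.0, 17.0], 0.1)
([-1.0, 0.0, 17.0], 0.0)
([-0.0, 0.0, 18.0], 0.1)
([-1.0, 0.0, 17.0], 0.0)
```

>>> {"api": "apply_moves", "payload": {"moves": [{"jaw":0.5,"offset":[-1,0,17],"rot":[0,0,0]},{"jaw":0.5,"offset":[-1,0,18],"rot":[0,0,0]},{"jaw":0.5,"offset":[0,0,18],"rot":[0,0,0]},{"jaw":0.5,"offset":[0,0,17],"rot":[0,0,0]},{"jaw":0.5,"offset":[0,0,15],"rot":[0,0,0]}]}}

```text
time_s: 17.95
eef_pos: [0.4855, 0.0791, 0.0336]
eef_rot: [-0.001, -0.143, 0.99, 0.0]
wrist_force: [0.4, 0.4, 0.7]
opening: 0.497
grasp_force: 0.0
```

>>> {"api": "apply_moves", "payload": {"moves": [{"jaw":0.5,"offset":[0,0,0],"rot":[0,0,0]},{"jaw":0,"offset":[0,0,0],"rot":[0,0,0]},{"jaw":0,"offset":[0,0,0],"rot":[0,0,0]},{"jaw":0,"offset":[0,0,0],"rot":[0,0,0]},{"jaw":0,"offset":[0,0,0],"rot":[0,0,0]}]}}

```text
time_s: 18.58
eef_pos: [0.4867, 0.079, 0.0362]
eef_rot: [0.001, -0.144, 0.99, -0.0]
wrist_force: [-0.7, 1.1, 6.1]
opening: 0.108
grasp_force: 59.0
```

>>> {"api": "apply_moves", "payload": {"moves": [{"jaw":0,"offset":[0,0,0],"rot":[0,0,0]},{"jaw":0,"offset":[0,0,-30],"rot":[0,0,0]},{"jaw":0,"offset":[0,0,-40],"rot":[0,0,0]},{"jaw":0,"offset":[0,0,-40],"rot":[0,0,0]},{"jaw":0,"offset":[0,0,0],"rot":[0,0,0]}]}}

```text
time_s: 19.2
eef_pos: [0.4883, 0.0789, 0.1486]
eef_rot: [0.003, -0.144, 0.99, -0.001]
wrist_force: [0.3, -0.1, -0.7]
opening: 0.106
grasp_force: 58.7
```

```bash
python3 - <<'E'
from h import *
plan((.395,-.29,.11),179,14)
E
```

```text
t 19.2 tcp [0.4883 0.0789 0.1486] yaw(tool x) deg -163.5 tz [ 0.007 -0.001 -1.   ] open 0.106 q [-0.08  0.09  1.89  0.    1.16 -1.94]
([14.0, -23.0, 3.0], 1.3)
([13.0, -24.0, 3.0], 1.2)
([13.0, -24.0, 3.0], 1.3)
([12.0, -24.0, 3.0], 1.2)
([12.0, -25.0, 3.0], 1.3)
([11.0, -25.0, 3.0], 1.2)
([11.0, -25.0, 3.0], 1.3)
([10.0, -25.0, 3.0], 1.2)
([10.0, -25.0, 2.0], 1.3)
([9.0, -26.0, 3.0], 1.2)
([8.0, -26.0, 2.0], 1.3)
([8.0, -26.0, 3.0], 1.2)
([8.0, -26.0, 2.0], 1.3)
([6.0, -26.0, 3.0], 1.2)
```

>>> {"api": "apply_moves", "payload": {"moves": [{"jaw":0,"offset":[14,-23,3],"rot":[0,0,1.3]},{"jaw":0,"offset":[13,-24,3],"rot":[0,0,1.3]},{"jaw":0,"offset":[13,-24,3],"rot":[0,0,1.3]},{"jaw":0,"offset":[12,-24,3],"rot":[0,0,1.3]},{"jaw":0,"offset":[12,-25,3],"rot":[0,0,1.3]}]}}

```text
time_s: 19.82
eef_pos: [0.4514, -0.0533, 0.1289]
eef_rot: [-0.001, -0.087, 0.996, 0.0]
wrist_force: [-0.8, 0.4, -1.2]
opening: 0.112
grasp_force: 58.7
```

>>> {"api": "apply_moves", "payload": {"moves": [{"jaw":0,"offset":[11,-25,3],"rot":[0,0,1.3]},{"jaw":0,"offset":[11,-25,3],"rot":[0,0,1.2]},{"jaw":0,"offset":[10,-25,3],"rot":[0,0,1.3]},{"jaw":0,"offset":[10,-25,3],"rot":[0,0,1.2]},{"jaw":0,"offset":[9,-26,3],"rot":[0,0,1.3]}]}}

```text
time_s: 20.45
eef_pos: [0.4173, -0.1847, 0.1138]
eef_rot: [-0.001, -0.032, 0.999, 0.001]
wrist_force: [-0.5, 0.2, -1.5]
opening: 0.107
grasp_force: 58.7
```

>>> {"api": "apply_moves", "payload": {"moves": [{"jaw":0,"offset":[8,-26,3],"rot":[0,0,1.2]},{"jaw":0,"offset":[8,-26,3],"rot":[0,0,1.3]},{"jaw":0,"offset":[8,-26,3],"rot":[0,0,1.2]},{"jaw":0,"offset":[6,-26,3],"rot":[0,0,1.3]},{"jaw":0,"offset":[0,0,10],"rot":[0,0,0]}]}}

```text
time_s: 21.08
eef_pos: [0.3913, -0.2907, 0.0924]
eef_rot: [-0.0, 0.012, 1.0, -0.0]
wrist_force: [-0.1, 0.8, -1.9]
opening: 0.112
grasp_force: 58.8
```

>>> {"api": "apply_moves", "payload": {"moves": [{"jaw":0,"offset":[-6,0,25],"rot":[0,0,0]},{"jaw":0,"offset":[-4,0,25],"rot":[0,0,0]},{"jaw":0,"offset":[0,0,15],"rot":[0,0,0]},{"jaw":0,"offset":[0,0,8],"rot":[0,0,0]},{"jaw":0,"offset":[0,0,0],"rot":[0,0,0]}]}}

```text
time_s: 21.7
eef_pos: [0.4015, -0.2892, 0.0199]
eef_rot: [-0.0, 0.011, 1.0, 0.0]
wrist_force: [-0.3, 0.5, -0.4]
opening: 0.11
grasp_force: 58.8
```

>>> {"api": "apply_moves", "payload": {"moves": [{"jaw":0.4,"offset":[0,0,0],"rot":[0,0,0]},{"jaw":0.4,"offset":[0,0,0],"rot":[0,0,0]},{"jaw":0.4,"offset":[0,0,0],"rot":[0,0,0]},{"jaw":0.5,"offset":[0,0,-40],"rot":[0,0,0]},{"jaw":0.5,"offset":[0,0,-60],"rot":[0,0,0]}]}}

```text
time_s: 22.32
eef_pos: [0.4006, -0.2885, 0.1199]
eef_rot: [-0.001, 0.011, 1.0, 0.002]
wrist_force: [1.1, -1.1, -0.1]
opening: 0.501
grasp_force: 0.0
```

```bash
python3 - <<'E'
from h import *
plan((.6005,.0882,.16),123.2,18)
E
```

```text
t 22.325 tcp [ 0.4006 -0.2885  0.1199] yaw(tool x) deg 178.7 tz [-0.003  0.003 -1.   ] open 0.501 q [-0.87  0.14  1.9   0.    1.11 -2.41]
([-11.0, 21.0, -2.0], 3.1)
([-9.0, 22.0, -2.0], 3.1)
([-8.0, 22.0, -2.0], 3.1)
([-7.0, 23.0, -2.0], 3.1)
([-6.0, 23.0, -2.0], 3.1)
([-5.0, 23.0, -2.0], 3.1)
([-3.0, 23.0, -2.0], 3.1)
([-2.0, 24.0, -2.0], 3.1)
([-1.0, 24.0, -2.0], 3.1)
([1.0, 24.0, -2.0], 3.1)
([2.0, 24.0, -3.0], 3.1)
([3.0, 23.0, -2.0], 3.1)
([4.0, 23.0, -3.0], 3.0)
([5.0, 23.0, -2.0], 3.1)
([7.0, 23.0, -3.0], 3.0)
([8.0, 22.0, -2.0], 3.1)
([9.0, 22.0, -3.0], 3.0)
([10.0, 21.0, -2.0], 3.1)
```

>>> {"api": "apply_moves", "payload": {"moves": [{"jaw":0.5,"offset":[-11,21,-6],"rot":[0,0,3.1]},{"jaw":0.5,"offset":[-9,22,-6],"rot":[0,0,3.1]},{"jaw":0.5,"offset":[-8,22,-6],"rot":[0,0,3.1]},{"jaw":0.5,"offset":[-7,23,-6],"rot":[0,0,3.1]},{"jaw":0.5,"offset":[-6,23,-6],"rot":[0,0,3.1]}]}}

```text
time_s: 22.95
eef_pos: [0.4575, -0.184, 0.1508]
eef_rot: [0.0, 0.147, 0.989, -0.0]
wrist_force: [-0.3, -0.1, 0.2]
opening: 0.501
grasp_force: 0.0
```

>>> {"api": "apply_moves", "payload": {"moves": [{"jaw":0.5,"offset":[-5,23,-6],"rot":[0,0,3.1]},{"jaw":0.5,"offset":[-3,23,-4],"rot":[0,0,3.1]},{"jaw":0.5,"offset":[-2,24,0],"rot":[0,0,3.1]},{"jaw":0.5,"offset":[-1,24,0],"rot":[0,0,3.1]},{"jaw":0.5,"offset":[1,24,0],"rot":[0,0,3.1]}]}}

```text
time_s: 23.58
eef_pos: [0.5131, -0.079, 0.1606]
eef_rot: [0.0, 0.279, 0.96, -0.0]
wrist_force: [0.7, 0.7, -0.3]
opening: 0.496
grasp_force: 0.0
```

>>> {"api": "apply_moves", "payload": {"moves": [{"jaw":0.5,"offset":[2,24,0],"rot":[0,0,3.1]},{"jaw":0.5,"offset":[3,23,0],"rot":[0,0,3.1]},{"jaw":0.5,"offset":[4,23,0],"rot":[0,0,3]},{"jaw":0.5,"offset":[5,23,0],"rot":[0,0,3.1]},{"jaw":0.5,"offset":[7,23,0],"rot":[0,0,3]}]}}

```text
time_s: 24.2
eef_pos: [0.569, 0.0252, 0.1605]
eef_rot: [0.0, 0.404, 0.915, 0.0]
wrist_force: [-0.4, 0.5, -0.8]
opening: 0.501
grasp_force: 0.0
```

>>> {"api": "apply_moves", "payload": {"moves": [{"jaw":0.5,"offset":[8,22,0],"rot":[0,0,3.1]},{"jaw":0.5,"offset":[9,22,0],"rot":[0,0,3]},{"jaw":0.5,"offset":[10,21,0],"rot":[0,0,3.1]},{"jaw":0.5,"offset":[0,0,0],"rot":[0,0,0]},{"jaw":0.5,"offset":[0,0,0],"rot":[0,0,0]}]}}

```text
time_s: 24.82
eef_pos: [0.6014, 0.0863, 0.1602]
eef_rot: [-0.0, 0.475, 0.88, -0.0]
wrist_force: [-0.1, -0.0, 0.4]
opening: 0.5
grasp_force: 0.0
```

```bash
python3 - <<'E'
from look import *
p,d,K,T,X=look("w5",[])
m=(X[...,2]>.092)&(X[...,2]<.105)&(np.hypot(X[...,0]-.6,X[...,1]-.09)<.05)
c=X[m];print(len(c),[np.round(v,1) for v in cv2.minAreaRect(np.float32(c[:,:2]*1000))])
p,d,K,T,X=look("top5",["bolt_a_mid","spacer_a_mid","handle_grip"],"top")
m=(X[...,2]>.014)&(X[...,2]<.04)&(abs(X[...,0]-.47)<.11)&(abs(X[...,1]+.342)<.085)
n,l,s,ce=cv2.connectedComponentsWithStats(m.astype(np.uint8))
for k in range(1,n):
    if s[k,4]>15: print("in box",s[k],X[l==k].mean(0).round(3))
E
```

```text
t 24.825 tcp [0.6014 0.0863 0.1602] yaw(tool x) deg 123.3 tz [-0. -0. -1.] open 0.5 q [-0.05  0.32  1.58 -0.    1.24 -0.63]
3058 [array([602.1,  88.8]), array([20. , 59.5]), np.float64(33.4)]
t 24.875 tcp [0.6013 0.086  0.1602] yaw(tool x) deg 123.2 tz [-0.001 -0.    -1.   ] open 0.5 q [-0.05  0.32  1.58 -0.    1.24 -0.63]
handle_grip 0.88 [140. 226.] 778 med [0.4477 0.3553 0.0573] rect mid/size/ang [array([459.866 , 357.9933]), array([ 57.8386, 138.8972]), np.float64(64.5673)] z95 0.0748
handle_grip 0.7 [ 98. 270.] 390 med [0.3212 0.4714 0.0422] rect mid/size/ang [array([314.8012, 471.4452]), array([98.9892, 44.2242]), np.float64(47.0791)] z95 0.0549
in box [353 202  11   6  21] [ 0.538 -0.298  0.016]
in box [357 231  10   8  16] [ 0.444 -0.307  0.016]
in box [346 237  15  26 160] [ 0.398 -0.286  0.026]
in box [374 245  16  14 109] [ 0.395 -0.371  0.025]
```

>>> {"api": "apply_moves", "payload": {"moves": [{"jaw":0.5,"offset":[2,2,20],"rot":[0,0,0]},{"jaw":0.5,"offset":[0,0,20],"rot":[0,0,0]},{"jaw":0.5,"offset":[0,0,20],"rot":[0,0,0]},{"jaw":0.5,"offset":[0,0,16],"rot":[0,0,0]},{"jaw":0.5,"offset":[0,0,10],"rot":[0,0,0]}]}}

```text
time_s: 25.7
eef_pos: [0.6017, 0.0894, 0.0725]
eef_rot: [-0.001, 0.476, 0.88, -0.0]
wrist_force: [0.0, -0.5, -0.8]
opening: 0.497
grasp_force: 0.0
```

>>> {"api": "apply_moves", "payload": {"moves": [{"jaw":0.5,"offset":[0,0,0],"rot":[0,0,0]},{"jaw":0,"offset":[0,0,0],"rot":[0,0,0]},{"jaw":0,"offset":[0,0,0],"rot":[0,0,0]},{"jaw":0,"offset":[0,0,0],"rot":[0,0,0]},{"jaw":0,"offset":[0,0,0],"rot":[0,0,0]}]}}

```text
time_s: 26.32
eef_pos: [0.6024, 0.089, 0.0754]
eef_rot: [0.0, 0.475, 0.88, -0.0]
wrist_force: [-4.4, -3.2, 5.1]
opening: 0.219
grasp_force: 63.1
```

>>> {"api": "apply_moves", "payload": {"moves": [{"jaw":0,"offset":[0,0,0],"rot":[0,0,1]},{"jaw":0,"offset":[0,0,0],"rot":[0,0,3]},{"jaw":0,"offset":[0,0,0],"rot":[0,0,5]},{"jaw":0,"offset":[0,0,0],"rot":[0,0,6]},{"jaw":0,"offset":[0,0,0],"rot":[0,0,6]}]}}

```text
time_s: 26.95
eef_pos: [0.6026, 0.0891, 0.0754]
eef_rot: [0.001, 0.629, 0.777, 0.0]
wrist_force: [-2.9, -1.7, 4.4]
opening: 0.218
grasp_force: 63.0
```

>>> {"api": "apply_moves", "payload": {"moves": [{"jaw":0,"offset":[0,0,0],"rot":[0,0,6]},{"jaw":0,"offset":[0,0,0],"rot":[0,0,6]},{"jaw":0,"offset":[0,0,0],"rot":[0,0,6]},{"jaw":0,"offset":[0,0,0],"rot":[0,0,6]},{"jaw":0,"offset":[0,0,0],"rot":[0,0,6]}]}}

```text
time_s: 27.58
eef_pos: [0.603, 0.0891, 0.0754]
eef_rot: [0.001, 0.809, 0.588, 0.0]
wrist_force: [-1.1, -1.4, 2.5]
opening: 0.221
grasp_force: 62.7
```

>>> {"api": "apply_moves", "payload": {"moves": [{"jaw":0,"offset":[0,0,0],"rot":[0,0,6]},{"jaw":0,"offset":[0,0,0],"rot":[0,0,6]},{"jaw":0,"offset":[0,0,0],"rot":[0,0,6]},{"jaw":0,"offset":[0,0,0],"rot":[0,0,6]},{"jaw":0,"offset":[0,0,0],"rot":[0,0,6]}]}}

```text
time_s: 28.2
eef_pos: [0.6033, 0.0889, 0.0754]
eef_rot: [0.001, 0.934, 0.359, 0.001]
wrist_force: [-0.6, -2.5, 1.6]
opening: 0.222
grasp_force: 62.5
```

>>> {"api": "apply_moves", "payload": {"moves": [{"jaw":0,"offset":[0,0,0],"rot":[0,0,6]},{"jaw":0,"offset":[0,0,0],"rot":[0,0,6]},{"jaw":0,"offset":[0,0,0],"rot":[0,0,5]},{"jaw":0,"offset":[0,0,0],"rot":[0,0,5]},{"jaw":0,"offset":[0,0,0],"rot":[0,0,5]}]}}

```text
time_s: 28.82
eef_pos: [0.6035, 0.0886, 0.0754]
eef_rot: [0.001, 0.991, 0.131, 0.001]
wrist_force: [0.5, -3.7, 1.7]
opening: 0.22
grasp_force: 62.4
```

```bash
python3 -c "
from h import *
st()"
```

```text
t 28.825 tcp [0.6035 0.0886 0.0754] yaw(tool x) deg 15.0 tz [ 0.003 -0.001 -1.   ] open 0.22 q [-0.05  0.43  1.63 -0.    1.08  1.26]
```

>>> {"api": "apply_moves", "payload": {"moves": [{"jaw":0,"offset":[0,0,0],"rot":[0,0,4]},{"jaw":0,"offset":[0,0,0],"rot":[0,0,3.5]},{"jaw":0,"offset":[0,0,0],"rot":[0,0,2.5]},{"jaw":0,"offset":[0,0,0],"rot":[0,0,1.2]},{"jaw":0,"offset":[0,0,0],"rot":[0,0,0]}]}}

```text
time_s: 29.45
eef_pos: [0.6035, 0.0885, 0.0754]
eef_rot: [0.001, 0.999, 0.035, 0.001]
wrist_force: [0.5, -5.1, 4.7]
opening: 0.221
grasp_force: 62.7
```

>>> {"api": "apply_moves", "payload": {"moves": [{"jaw":0,"offset":[0,0,0],"rot":[0,0,0]},{"jaw":0.5,"offset":[0,0,0],"rot":[0,0,0]},{"jaw":0.5,"offset":[0,0,0],"rot":[0,0,0]},{"jaw":0.5,"offset":[0,0,0],"rot":[0,0,0]},{"jaw":0.5,"offset":[0,0,0],"rot":[0,0,0]}]}}

```text
time_s: 30.08
eef_pos: [0.6023, 0.0896, 0.0742]
eef_rot: [-0.0, 0.999, 0.035, -0.0]
wrist_force: [0.3, 0.5, 0.0]
opening: 0.499
grasp_force: 0.0
```

>>> {"api": "apply_moves", "payload": {"moves": [{"jaw":0.5,"offset":[0,0,-25],"rot":[0,0,0]},{"jaw":0.5,"offset":[-20,0,-35],"rot":[0,0,0]},{"jaw":0.5,"offset":[-30,0,-35],"rot":[0,0,0]},{"jaw":0.5,"offset":[-30,0,-30],"rot":[0,0,0]},{"jaw":0.5,"offset":[0,0,0],"rot":[0,0,0]}]}}

```text
time_s: 30.7
eef_pos: [0.5228, 0.084, 0.2021]
eef_rot: [0.0, 0.999, 0.035, 0.002]
wrist_force: [0.8, 0.4, 0.1]
opening: 0.501
grasp_force: 0.0
```

```bash
python3 - <<'E'
from look import *
p,d,K,T,X=look("w6",[])
m=(X[...,2]>.092)&(X[...,2]<.105)&(np.hypot(X[...,0]-.6,X[...,1]-.09)<.05)
c=X[m];print(len(c),[np.round(v,1) for v in cv2.minAreaRect(np.float32(c[:,:2]*1000))])
E
```

```text
t 30.7 tcp [0.5228 0.084  0.2021] yaw(tool x) deg 4.0 tz [ 0.005 -0.    -1.   ] open 0.501 q [-0.07  0.1   1.75  0.    1.28  1.44]
2759 [array([601.9,  87.9]), array([59.3, 19.9]), np.float64(4.3)]
```

View pics/w6.png

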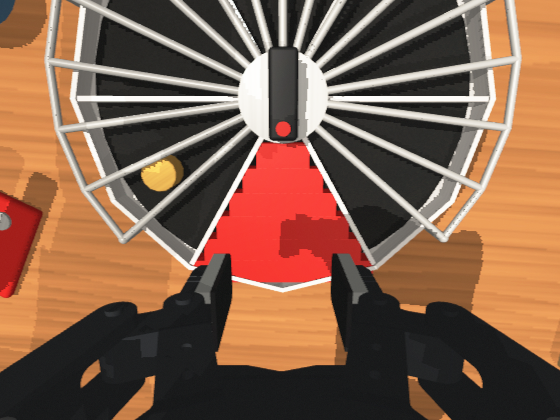

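The blank stands symmetric in the gap: wire ends are at (124,240) and (445,240), blank edges at (190,265) and (373,265). The bush is still in place. Now the handle.

```bash
python3 - <<'E'
from h import *
plan((.42,.375,.24),-24,10)
E
```

```text
t 30.75 tcp [0.523  0.0839 0.2006] yaw(tool x) deg 4.0 tz [ 0.003 -0.    -1.   ] open 0.502 q [-0.07  0.11  1.75  0.    1.28  1.44]
([-8.0, -30.0, -4.0], 2.8)
([-10.0, -29.0, -4.0], 2.8)
([-11.0, -29.0, -4.0], 2.8)
([-12.0, -28.0, -4.0], 2.8)
([-14.0, -28.0, -4.0], 2.8)
([-15.0, -27.0, -4.0], 2.8)
([-17.0, -26.0, -4.0], 2.8)
([-18.0, -25.0, -4.0], 2.8)
([-19.0, -24.0, -4.0], 2.8)
([-20.0, -24.0, -3.0], 2.8)
```

>>> {"api": "apply_moves", "payload": {"moves": [{"jaw":0.7,"offset":[-8,-30,-4],"rot":[0,0,2.8]},{"jaw":0.7,"offset":[-10,-29,-4],"rot":[0,0,2.8]},{"jaw":0.7,"offset":[-11,-29,-4],"rot":[0,0,2.8]},{"jaw":0.7,"offset":[-12,-28,-4],"rot":[0,0,2.8]},{"jaw":0.7,"offset":[-14,-28,-4],"rot":[0,0,2.8]}]}}

```text
time_s: 31.38
eef_pos: [0.4712, 0.2306, 0.2178]
eef_rot: [0.0, 0.996, -0.088, -0.001]
wrist_force: [0.1, 0.6, -0.3]
opening: 0.702
grasp_force: 0.0
```

>>> {"api": "apply_moves", "payload": {"moves": [{"jaw":0.7,"offset":[-15,-27,-4],"rot":[0,0,2.8]},{"jaw":0.7,"offset":[-17,-26,-4],"rot":[0,0,2.8]},{"jaw":0.7,"offset":[-18,-25,-4],"rot":[0,0,2.8]},{"jaw":0.7,"offset":[-19,-24,-4],"rot":[0,0,2.8]},{"jaw":0.7,"offset":[-20,-24,-3],"rot":[0,0,2.8]}]}}

```text
time_s: 32.0
eef_pos: [0.4193, 0.3763, 0.2367]
eef_rot: [0.001, 0.978, -0.209, -0.001]
wrist_force: [-0.2, -0.1, 0.1]
opening: 0.7
grasp_force: 0.0
```

```bash
python3 - <<'E'
from look import *
p,d,K,T,X=look("w7",["handle_grip"])
m=(X[...,2]>.05)&(X[...,2]<.09)&(np.hypot(X[...,0]-.46,X[...,1]-.36)<.12)
hs=cv2.cvtColor(p,cv2.COLOR_RGB2HSV);m&=(hs[...,1]>150)
c=X[m];print(len(c),[np.round(v,1) for v in cv2.minAreaRect(np.float32(c[:,:2]*1000))],np.percentile(c[:,2],[50,99]))
np.save("hp.npy",c)
E
```

```text
t 32.0 tcp [0.4193 0.3763 0.2367] yaw(tool x) deg -24.1 tz [-0.002 -0.001 -1.   ] open 0.7 q [0.52 0.15 1.63 0.   1.36 2.51]
handle_grip 0.81 [407. 284.] 1363 med [0.2572 0.2936 0.0118] rect mid/size/ang [array([301.2835, 340.2619]), array([209.1657,  98.3693]), np.float64(21.8507)] z95 0.0449
handle_grip 0.63 [278. 138.] 7094 med [0.4596 0.3568 0.0666] rect mid/size/ang [array([455.6889, 359.715 ]), array([ 58.9221, 148.5053]), np.float64(65.6328)] z95 0.0705
4418 [array([462.7, 356.9]), array([ 25.9, 135.1]), np.float64(66.6)] [0.06889406 0.07119999]
```

View pics/w7.png

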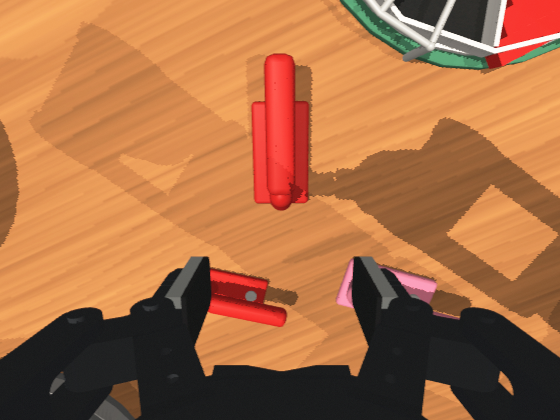

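Wrist view: the large red handle has its bar from (279,55) to (280,208), neck at the near end, aligned with the tool. The small red and pink ones sit below it.

```bash
python3 - <<'E'
from h import *
f=plan((.464,.3565,.12),-23.4,5)
plan((.464,.3565,.037),-23.4,5,f)
E
```

```text
t 32.1 tcp [0.4186 0.3777 0.237 ] yaw(tool x) deg -23.9 tz [-0.002  0.    -1.   ] open 0.702 q [0.52 0.15 1.63 0.   1.36 2.51]
([10.0, 0.0, 23.0], -0.1)
([10.0, 0.0, 23.0], -0.1)
([10.0, 0.0, 24.0], -0.1)
([10.0, 1.0, 23.0], -0.1)
([10.0, 0.0, 24.0], -0.1)
([0.0, 0.0, 17.0], 0.0)
([0.0, 0.0, 16.0], 0.0)
([0.0, 0.0, 17.0], 0.0)
([0.0, 0.0, 16.0], 0.0)
([0.0, 0.0, 17.0], 0.0)
```

>>> {"api": "apply_moves", "payload": {"moves": [{"jaw":0.7,"offset":[10,0,23],"rot":[0,0,-0.1]},{"jaw":0.7,"offset":[10,0,23],"rot":[0,0,-0.1]},{"jaw":0.7,"offset":[10,0,24],"rot":[0,0,-0.1]},{"jaw":0.7,"offset":[10,1,23],"rot":[0,0,-0.1]},{"jaw":0.7,"offset":[10,0,24],"rot":[0,0,-0.1]}]}}

```text
time_s: 32.72
eef_pos: [0.4653, 0.3531, 0.1191]
eef_rot: [0.001, 0.979, -0.204, -0.001]
wrist_force: [-1.0, -0.2, -0.9]
opening: 0.705
grasp_force: 0.0
```

>>> {"api": "apply_moves", "payload": {"moves": [{"jaw":0.7,"offset":[0,0,17],"rot":[0,0,0]},{"jaw":0.7,"offset":[0,0,17],"rot":[0,0,0]},{"jaw":0.7,"offset":[0,0,17],"rot":[0,0,0]},{"jaw":0.7,"offset":[0,0,16],"rot":[0,0,0]},{"jaw":0.7,"offset":[0,0,16],"rot":[0,0,0]}]}}

```text
time_s: 33.35
eef_pos: [0.4648, 0.3544, 0.0375]
eef_rot: [-0.0, 0.979, -0.203, 0.0]
wrist_force: [0.3, 0.3, 0.3]
opening: 0.704
grasp_force: 0.0
```

>>> {"api": "apply_moves", "payload": {"moves": [{"jaw":0.7,"offset":[0,0,0],"rot":[0,0,0]},{"jaw":0,"offset":[0,0,0],"rot":[0,0,0]},{"jaw":0,"offset":[0,0,0],"rot":[0,0,0]},{"jaw":0,"offset":[0,0,0],"rot":[0,0,0]},{"jaw":0,"offset":[0,0,0],"rot":[0,0,0]}]}}

```text
time_s: 33.98
eef_pos: [0.4657, 0.3546, 0.0393]
eef_rot: [-0.001, 0.979, -0.204, 0.001]
wrist_force: [0.6, 1.1, 4.4]
opening: 0.294
grasp_force: 62.0
```

>>> {"api": "apply_moves", "payload": {"moves": [{"jaw":0,"offset":[0,0,0],"rot":[0,0,0]},{"jaw":0,"offset":[0,0,-20],"rot":[0,0,0]},{"jaw":0,"offset":[0,0,-35],"rot":[0,0,0]},{"jaw":0,"offset":[0,0,-35],"rot":[0,0,0]},{"jaw":0,"offset":[0,0,-30],"rot":[0,0,0]}]}}

```text
time_s: 34.6
eef_pos: [0.4645, 0.354, 0.1601]
eef_rot: [0.0, 0.979, -0.204, -0.0]
wrist_force: [0.1, -0.2, -3.2]
opening: 0.295
grasp_force: 61.2
```

```bash
python3 - <<'E'
from h import *
plan((.52,-.335,.16),0,20)
E
```

```text
t 34.6 tcp [0.4645 0.354  0.1601] yaw(tool x) deg -23.5 tz [-0. -0. -1.] open 0.295 q [ 0.45  0.27  1.65 -0.    1.22  2.43]
([16.0, 30.0, 0.0], -1.2)
([16.0, 31.0, 0.0], -1.2)
([15.0, 31.0, 0.0], -1.2)
([14.0, 31.0, 0.0], -1.2)
([14.0, 32.0, 0.0], -1.2)
([13.0, 32.0, 0.0], -1.2)
([12.0, 32.0, 0.0], -1.2)
([12.0, 33.0, 0.0], -1.2)
([11.0, 33.0, 0.0], -1.2)
([10.0, 33.0, 0.0], -1.2)
([10.0, 33.0, 0.0], -1.1)
([9.0, 33.0, 0.0], -1.2)
([8.0, 34.0, 0.0], -1.1)
([8.0, 34.0, 0.0], -1.2)
([7.0, 34.0, 0.0], -1.1)
([6.0, 34.0, 0.0], -1.2)
([5.0, 34.0, 0.0], -1.1)
([5.0, 34.0, 0.0], -1.2)
([4.0, 34.0, 0.0], -1.1)
([4.0, 35.0, 0.0], -1.2)
```

```bash
python3 - <<'E'
from h import *
f=plan((.355,.19,.155),-15,5)
f=plan((.345,.0,.155),-8,5,f)
f=plan((.43,-.17,.155),-3,5,f)
f=plan((.52,-.335,.155),0,5,f)
E
```

```text
t 34.6 tcp [0.4645 0.354  0.1601] yaw(tool x) deg -23.5 tz [-0. -0. -1.] open 0.295 q [ 0.45  0.27  1.65 -0.    1.22  2.43]
([-7.0, 39.0, 1.0], -1.7)
([-8.0, 39.0, 1.0], -1.7)
([-9.0, 38.0, 1.0], -1.7)
([-11.0, 38.0, 1.0], -1.7)
([-11.0, 37.0, 1.0], -1.7)
([8.0, 37.0, 0.0], -1.4)
([7.0, 38.0, 0.0], -1.4)
([6.0, 38.0, 0.0], -1.4)
([5.0, 37.0, 0.0], -1.4)
([4.0, 38.0, 0.0], -1.4)
([22.0, 31.0, 0.0], -1.0)
([21.0, 32.0, 0.0], -1.0)
([20.0, 32.0, 0.0], -1.0)
([20.0, 32.0, 0.0], -1.0)
([19.0, 33.0, 0.0], -1.0)
([20.0, 32.0, 0.0], -0.6)
([19.0, 32.0, 0.0], -0.6)
([19.0, 33.0, 0.0], -0.6)
([19.0, 33.0, 0.0], -0.6)
([18.0, 32.0, 0.0], -0.6)
```

>>> {"api": "apply_moves", "payload": {"moves": [{"jaw":0,"offset":[-7,39,1],"rot":[0,0,-1.7]},{"jaw":0,"offset":[-8,39,1],"rot":[0,0,-1.7]},{"jaw":0,"offset":[-9,38,1],"rot":[0,0,-1.7]},{"jaw":0,"offset":[-11,38,1],"rot":[0,0,-1.7]},{"jaw":0,"offset":[-11,37,1],"rot":[0,0,-1.7]}]}}

```text
time_s: 35.22
eef_pos: [0.3545, 0.1894, 0.1535]
eef_rot: [0.0, 0.992, -0.13, -0.0]
wrist_force: [0.5, -0.4, -1.3]
opening: 0.294
grasp_force: 61.1
```

>>> {"api": "apply_moves", "payload": {"moves": [{"jaw":0,"offset":[8,37,0],"rot":[0,0,-1.4]},{"jaw":0,"offset":[7,38,0],"rot":[0,0,-1.4]},{"jaw":0,"offset":[6,38,0],"rot":[0,0,-1.4]},{"jaw":0,"offset":[5,37,0],"rot":[0,0,-1.4]},{"jaw":0,"offset":[4,38,0],"rot":[0,0,-1.4]}]}}

```text
time_s: 35.85
eef_pos: [0.3448, -0.0007, 0.1537]
eef_rot: [0.0, 0.998, -0.069, 0.0]
wrist_force: [1.1, 0.2, -1.8]
opening: 0.295
grasp_force: 61.1
```

>>> {"api": "apply_moves", "payload": {"moves": [{"jaw":0,"offset":[22,31,0],"rot":[0,0,-1]},{"jaw":0,"offset":[21,32,0],"rot":[0,0,-1]},{"jaw":0,"offset":[20,32,0],"rot":[0,0,-1]},{"jaw":0,"offset":[20,32,0],"rot":[0,0,-1]},{"jaw":0,"offset":[19,33,0],"rot":[0,0,-1]}]}}

```text
time_s: 36.48
eef_pos: [0.4302, -0.1704, 0.1537]
eef_rot: [-0.0, 1.0, -0.026, -0.0]
wrist_force: [0.3, -0.5, -3.0]
opening: 0.291
grasp_force: 61.2
```

>>> {"api": "apply_moves", "payload": {"moves": [{"jaw":0,"offset":[20,32,0],"rot":[0,0,-0.6]},{"jaw":0,"offset":[19,32,0],"rot":[0,0,-0.6]},{"jaw":0,"offset":[19,33,0],"rot":[0,0,-0.6]},{"jaw":0,"offset":[19,33,0],"rot":[0,0,-0.6]},{"jaw":0,"offset":[18,32,0],"rot":[0,0,-0.6]}]}}

```text
time_s: 37.1
eef_pos: [0.5201, -0.3352, 0.1535]
eef_rot: [-0.0, 1.0, 0.0, -0.0]
wrist_force: [0.1, -0.2, -2.5]
opening: 0.298
grasp_force: 61.2
```

```bash
python3 - <<'E'
from look import *
p,d,K,T,X=look("side8",["handle_grip"],"side")
cv2.imwrite("pics/side8c.png",cv2.resize(cv2.cvtColor(p[60:220,200:400],cv2.COLOR_RGB2BGR),None,fx=3,fy=3))
E
```

```text
t 37.1 tcp [ 0.5201 -0.3352  0.1535] yaw(tool x) deg 0.0 tz [-0.001  0.001 -1.   ] open 0.298 q [-0.76  0.35  1.56  0.    1.23  0.81]
handle_grip 0.78 [354. 340.] 1454 med [0.2428 0.3265 0.0371] rect mid/size/ang [array([224.3398, 287.7133]), array([193.4562,  61.0278]), np.float64(54.2966)] z95 0.0717
handle_grip 0.65 [309. 405.] 824 med [0.3152 0.4801 0.0446] rect mid/size/ang [array([315.582 , 475.5458]), array([97.8589, 38.0412]), np.float64(42.7525)] z95 0.0517
```

View pics/side8c.png

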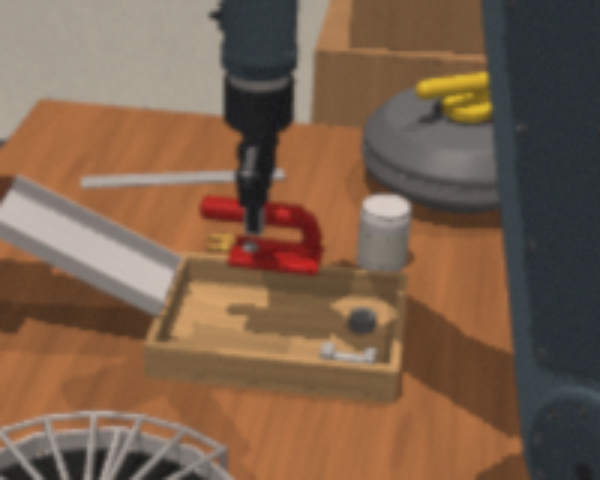

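The handle hangs upright over the box. The bolt at (350,352) and spacer at (362,320) lie inside, clear of it.

>>> {"api": "apply_moves", "payload": {"moves": [{"jaw":0,"offset":[4,0,25],"rot":[0,0,0]},{"jaw":0,"offset":[4,0,30],"rot":[0,0,0]},{"jaw":0,"offset":[0,0,25],"rot":[0,0,0]},{"jaw":0,"offset":[0,0,15],"rot":[0,0,0]},{"jaw":0,"offset":[0,0,8],"rot":[0,0,0]}]}}

```text
time_s: 37.83
eef_pos: [0.5277, -0.3339, 0.0498]
eef_rot: [-0.0, 1.0, 0.0, -0.0]
wrist_force: [0.3, 0.5, -2.0]
opening: 0.299
grasp_force: 61.1
```

>>> {"api": "apply_moves", "payload": {"moves": [{"jaw":0,"offset":[0,0,1],"rot":[0,0,0]},{"jaw":0,"offset":[0,0,0],"rot":[0,0,0]},{"jaw":0.6,"offset":[0,0,0],"rot":[0,0,0]},{"jaw":0.6,"offset":[0,0,0],"rot":[0,0,0]},{"jaw":0.6,"offset":[0,0,0],"rot":[0,0,0]}]}}

```text
time_s: 38.45
eef_pos: [0.5283, -0.3348, 0.0498]
eef_rot: [0.0, 1.0, 0.0, 0.0]
wrist_force: [0.3, 0.7, 0.6]
opening: 0.599
grasp_force: 0.0
```

>>> {"api": "apply_moves", "payload": {"moves": [{"jaw":0.6,"offset":[0,0,0],"rot":[0,0,0]},{"jaw":0.6,"offset":[0,0,-30],"rot":[0,0,0]},{"jaw":0.6,"offset":[0,0,-50],"rot":[0,0,0]},{"jaw":0.6,"offset":[0,0,-50],"rot":[0,0,0]},{"jaw":0.6,"offset":[-30,0,-40],"rot":[0,0,0]}]}}

```text
time_s: 39.08
eef_pos: [0.4992, -0.3348, 0.2218]
eef_rot: [0.001, 1.0, 0.001, 0.001]
wrist_force: [-0.3, -0.9, 0.2]
opening: 0.602
grasp_force: 0.0
```

>>> {"api": "apply_moves", "payload": {"moves": [{"jaw":0.6,"offset":[-50,0,0],"rot":[0,0,0]},{"jaw":0.6,"offset":[-50,0,0],"rot":[0,0,0]},{"jaw":0.6,"offset":[-40,0,0],"rot":[0,0,0]},{"jaw":0.6,"offset":[0,0,0],"rot":[0,0,0]},{"jaw":0.6,"offset":[0,0,0],"rot":[0,0,0]}]}}

```text
time_s: 39.7
eef_pos: [0.3585, -0.3349, 0.2197]
eef_rot: [0.0, 1.0, -0.0, 0.0]
wrist_force: [0.3, -0.7, -0.1]
opening: 0.6
grasp_force: 0.0
```

```bash
python3 - <<'E'
from look import *
p,d,K,T,X=look("top9",["handle_grip","bush_mid","mug","spanner","tin"],"top")
p,d,K,T,X=look("side9",[],"side")
cv2.imwrite("pics/side9c.png",cv2.resize(cv2.cvtColor(p[90:300,150:400],cv2.COLOR_RGB2BGR),None,fx=2.6,fy=2.6))
E
```

```text
t 39.7 tcp [ 0.3585 -0.3349  0.2197] yaw(tool x) deg -0.0 tz [ 0.001 -0.001 -1.   ] open 0.6 q [-0.99 -0.    1.83  0.    1.31  0.58]
handle_grip 0.82 [ 98. 271.] 437 med [0.322  0.4698 0.0159] rect mid/size/ang [array([321.1334, 474.7975]), array([111.2336,  44.1004]), np.float64(56.3346)] z95 0.0543
handle_grip 0.61 [370. 212.] 890 med [ 0.5097 -0.326   0.0415] rect mid/size/ang [array([ 528.636 , -333.6974]), array([156.7404,  66.2172]), np.float64(1.3209)] z95 0.0841
mug 0.88 [141. 147.] 816 med [0.6845 0.3701 0.0466] rect mid/size/ang [array([697.0315, 373.0531]), array([110.4881,  93.7986]), np.float64(64.3737)] z95 0.0927
spanner 0.92 [439. 202.] 322 med [ 0.555  -0.5492  0.0083] rect mid/size/ang [array([ 544.6055, -550.7118]), array([152.1135,  38.825 ]), np.float64(8.2164)] z95 0.0136
tin 0.58 [456. 249.] 107 med [ 0.4001 -0.5575  0.086 ] rect mid/size/ang [array([ 379.3267, -493.0463]), array([ 51.2308, 224.8973]), np.float64(14.0846)] z95 0.5607
t 40.0 tcp [ 0.3586 -0.3344  0.2191] yaw(tool x) deg 0.1 tz [-0.  0. -1.] open 0.601 q [-0.99  0.    1.83  0.    1.31  0.58]
```

View pics/side9c.png

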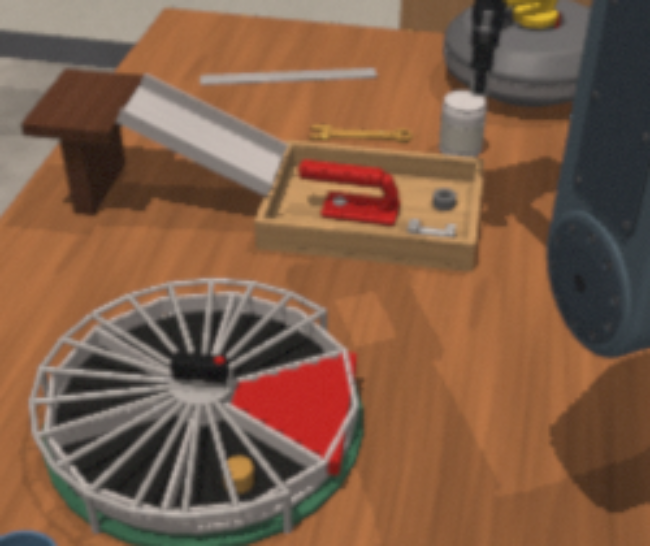

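The final view shows the handle (350,190), spacer (445,198) and bolt (435,230) in the box. The bush is in the carousel at (240,475), the blank stands in the gap, and the tin and spanner look undisturbed.

```bash
python3 -c "
from bench import ctrl
print(ctrl.hand_in())"
```

```text
the job is handed in; nothing more can be done
None
```

I handed the job in at about 40 s: the one spacer and one bolt that were there are in the box with the red handle placed last, the bush is still in the carousel, the blank is centred in the gap, and the mug, spanner and tin are where they were. The hand-in returned no verdict.

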